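# Pack a cold bin from the shaker jar and scan it

## Task

Pack the blue cold bin: unscrew the green perforated cap of the tilting shaker jar (quarter turn anticlockwise, then lift it off), put it in the steel wash tray, tip the jar by its red bail so that all the steel cooling pearls left in it roll into the bin, and swing the jar back upright. Only when all the pearls are in, put every white-and-orange carton into the bin on top of them; then point the hand scanner squarely at the middle of the bin's barcode label from about 6 cm, hold it steady there for a good second, and stand it back in its holster. Gather up anything that lands elsewhere, and leave the other things on the counter where they are.

Things in the scene. Friction and masses are not known exactly. Their poses are not given: they have to be found in the camera images.
- stand: Fixed tilting stand of the jar: grey foot plate 115 x 120 x 12 mm, two aluminium uprights (outer faces 45 mm either side, 154 mm tall). Origin: on the counter under the pivot and the upright jar's axis; z up, y parallel to the pivot, +x the side to which the jar tips, where the bin stands.
- jar (a joint): Tilt of the clear jar about its pivot (axis: the stand's y, 140 mm above its origin): 0 upright, to 2.1 rad with the mouth over the bin (stand's +x). Stiff (0.2 N m, 2 N at the bail): stays where left; stops at 0 and 2.1. Pearls all roll out beyond about 1.75. Jar: outside d 45 mm, inside d 38 mm, floor 5 mm thick, from 35 mm below the pivot to its mouth 75 mm above it.
- bail (a point): Middle of the red bail bar, d 12 mm, 110 mm long, parallel to the pivot, free for the fingers over its middle 90 mm. Jar upright: 75 mm behind the pivot (stand's -x) and 60 mm above it; swings with the jar on a 96 mm radius about the pivot; may turn in the fingers.
- cap: Loose green perforated cap, 40 g. Origin: centre of its open lower edge, z up. Skirt d 62 mm, z 0 to 19 mm; round grip d 44 mm, z 19 to 39. Closed: origin 15 mm below the jar's rim, held by lugs (1.5 mm play, no pitch, turns easily, starts within 0.1 rad of closed). Anticlockwise from above it frees at 55 deg, stops at 105: turn about 80 deg and lift straight up 20 mm. Will not turn clockwise.
- bin: Fixed open blue bin, 160 mm along its x, 200 mm along its y, 70 mm high, walls and floor 5 mm. Origin: centre of its underside, on the counter; z up. Stands on the stand's +x side with its axes parallel to the stand's.
- label: White barcode label 62 x 38 mm on a sloped tab on the bin's +y side, which is the side nearer the robot. Origin: centre of its face; z: out of the face, 30 degrees from vertical towards the bin's +y; x along the bin's x. To be scanned with the scanner's z along the label's z within 0.3 rad.
- scanner: Loose hand scanner, 120 g, 119 mm tall: black square head 34 x 34 x 45 mm, above it a yellow handle from 45 to 119 mm, 24 mm thick along its x, 32 mm along its y. Origin: centre of the window in the underside of the head; z up along the handle; it looks along -z. Starts standing in the holster.
- scan_focus (a point): The scanner's reading point, 60 mm straight ahead of its window (at z = -60 mm of the scanner): must be held within 18 mm sideways and 30 mm in distance of the label's centre, steady for 1 s.
- holster: Fixed grey open-topped square holster, outside 54 x 54 x 45 mm, walls and floor 4 mm (inside 46 x 46 mm). Origin: centre of its underside, on the counter. The scanner stands in it, window down, its axes about parallel to the holster's.
- tray: Fixed steel wash tray for the cap, 140 x 140 x 22 mm, walls and floor 4 mm. Origin: centre of its underside, on the counter.
- pearl0_center (a point): Centre of steel cooling pearl 0, a smooth ball 16 mm in diameter, 17 g, in the jar at the start.
- pearl1_center (a point): Centre of steel cooling pearl 1, a smooth ball 16 mm in diameter, 17 g, in the jar at the start.
- pearl2_center (a point): Centre of steel cooling pearl 2, a smooth ball 16 mm in diameter, 17 g, in the jar at the start.
- pearl3_center (a point): Centre of steel cooling pearl 3, a smooth ball 16 mm in diameter, 17 g, in the jar at the start (None if absent).
- pearl4_center (a point): Centre of steel cooling pearl 4, a smooth ball 16 mm in diameter, 17 g, in the jar at the start (None if absent).
- pearl5_center (a point): Centre of steel cooling pearl 5, a smooth ball 16 mm in diameter, 17 g, in the jar at the start (None if absent).
- carton0: Loose white medicine carton 0 with an orange band, 72 mm along its x, 30 mm along its y, 34 mm high, 40 g, lying on the counter. Origin: centre of its underside, z up (None if absent).
- carton1: Loose white medicine carton 1 with an orange band, 72 mm along its x, 30 mm along its y, 34 mm high, 40 g, lying on the counter. Origin: centre of its underside, z up (None if absent).
- carton2: Loose white medicine carton 2 with an orange band, 72 mm along its x, 30 mm along its y, 34 mm high, 40 g, lying on the counter. Origin: centre of its underside, z up (None if absent).
- ointment: Bystander to leave alone: amber ointment jar, 40 mm wide, 44 mm high, among the cartons. Origin: centre of its underside.
- tape: Bystander to leave alone: white tape roll, 68 mm wide, 20 mm high. Origin: centre of its underside.
- cup: Bystander to leave alone: blue cup, 70 mm wide, 80 mm high. Origin: centre of its underside.
- stapler: Bystander to leave alone: red and black stapler, 120 x 30 x 45 mm. Origin: centre of its underside.
- pillcup: Bystander to leave alone: white pill cup, 48 mm wide, 32 mm high. Origin: centre of its underside.
Things that resemble listed ones, but are neither listed nor needed, are in the scene too. Leave any pink or purple look-alike of the carton1 alone.

How it is judged:
By the outcome, as a careful person would: the job done as asked, in the order asked, and still so for the second after the job is handed in, with the robot touching nothing.
Of pearl3, pearl4, pearl5 only 1 to 3 are there at a start; the rules pass over those that are not, and their reading is None.
Of carton0, carton1, carton2 only 2 to 3 are there at a start; the rules pass over those that are not, and their reading is None.
At some moment in a run one of carton0, carton1, carton2 may be knocked a few centimetres aside while the robot is not near it.
It also fails if it takes over 200 s, if anything falls off the work surface, if the arm or the gripper's body presses on something with over 40 N, if the wrist force passes 120 N, or if a joint passes its speed limit or range.

## Robot

A 6-joint arm with a two-finger parallel gripper is mounted at the origin on the work surface. World frame = base frame: x ahead of the robot, y to its left, z up, the work surface at z = 0. Lengths are in m, angles in degrees, forces in N, time in s.
With the tool pointing down it reaches from about 0.25 to 0.725 m from the base axis. Payload 9.7 kg.
Tool frame: the origin (TCP) lies on the centre line of the jaws, within the pads' length; the fingertips stand tip_reach ahead of it and the grasp point (between the pads) lies 2 mm behind it (tip_reach is the distance from the TCP to the fingertips, in m); z points along the fingers, y is the direction in which the jaws open and shut (so a half turn about z gives the same grasp; the last joint's range is limited). The gripper opens to 85 mm and grips with 20 to 120 N. Pads are 22 mm wide; open, the fingers measure 114 mm over their backs; the gripper's body (76 mm by 85 mm) begins 54 mm behind the grasp point. The pads swing forward as they close: fully open they stand 13 mm farther back than shut.
Start: joints at [70.76, 4.979, 10.078, 95.1, 0, 90], TCP at [0.181, 0.519, 0.248] pointing down, gripper open.
Joint ranges: [-179.16, 179.16], [-48.56, 103.87], [-65.8, 70.77], [-126.05, 130.52], [-82.76, 87.17], [-180, 180]. Speed limits (degrees/s): [127.2, 127.2, 147.25, 180, 180, 180].

## Interface

Orientations are given as [roll, pitch, yaw] about the fixed x, y, z axes, in that order (R = Rz(yaw) Ry(pitch) Rx(roll)).
In Python, from workcell import get_obs, camera, calibration, job_done, tip_reach gives the robot as it stands.
- The arm moves only by the tool apply_moves, never from a script. Its argument "rows" is a list of rows, each a list of 7 numbers: the shift along the world's x, y, z in mm, then the turn, a rotation vector about the world's x, y, z in degrees, then the closure, from 0 (fully open) to 1 (shut). A call has 1 to 20 rows; each row shifts and turns the commanded pose from where the row before left it; what a row does not reach is not made up. A row lasts 1/8 s, in which the tool goes at most 62.5 mm and 10.7 degrees, less where a joint would pass 70% of its speed; a pose out of reach is approached as far as the arm can. A call with a gripper value outside its range is refused whole. The fingers move at their own pace and stop on an object; "grip_force" is the grip in N (left out, the last holds). Time passes only in rows, so rows that do not move let the fingers close. It gives the time, the measured TCP pose, the force and the opening at its end, in the units of the state.
- get_obs(): the state, without advancing time (a new reading comes with each control period).
- camera(name): name is "scene" or "top"; returns the picture (480x640x3 uint8, red, green, blue); there is no depth.
- calibration(name): a dict with "intrinsics" (3x3 intrinsics, pixels), "T" (4x4, takes a point from camera to world coordinates). Camera axes: x right, y down, z forward; pixel columns grow to the right and rows downward; lengths in m; the calibration is good to about 2 mm. A picture is of the moment at which its call begins. calibration takes no time and is no camera call.
- job_done(): hands the job in, once; it reports no verdict.
The state is a dict: "time": time; "q": joint angles; "qd": joint speeds; "joint_efforts": joint torques, N m; "ee_pos": TCP position; "tcp_rot": TCP orientation; "wrist_force": force on the tool from outside, world axes, zero at the start; "torque": the same for the moment, N m; "opening": finger opening in m.
Only numpy, scipy, OpenCV 4.12 (cv2) and the standard library are available. Lean on these libraries where they do the work, as an engineer would, in place of code of your own. Each camera call takes 0.05 s, during which the arm holds its last target.

## Working session

There is one attempt and no reset: what is moved stays moved. The work goes in short steps, Python scripts to look and compute and a tool call to move; the robot and the scene stay as the last step left them, time stands still between calls to the robot, and variables do not carry over. Pictures are saved under pics/ and viewed, and the job is handed in when it is done.

Besides the shell and the picture viewer there is one more tool, called after "Emit:" as name(argument=value, ...), one argument or row to a line, values as JSON. apply_moves: Moves the arm, as the interface text tells. Its arguments: {"type":"object","properties":{"rows":{"type":"array","items":{"type":"array","items":{"type":"number"}}},"grip_force":{"type":"number"}},"required":["rows"]}

```bash
ls; mkdir -p pics; python3 - <<'E'
from workcell import *
import cv2
o=get_obs();print(o, tip_reach)
for n in("scene","top"):
    c=calibration(n);print(n,c["intrinsics"],c["T"])
    cv2.imwrite(f"pics/{n}0.png",cv2.cvtColor(camera(n),cv2.COLOR_RGB2BGR))
E
```

```text
pics
{'time': 0.0, 'q': array([7.07603805e+01, 5.01230718e+00, 1.00312910e+01, 9.50990715e+01,
       9.17709930e-04, 9.00004375e+01]), 'qd': array([-0.1517544 ,  0.00575092, -0.03158519, -0.00444198, -0.03856576,
       -0.03911788]), 'joint_efforts': array([-1.71051015e-03, -5.20388317e+01,  4.64801216e+01,  1.67642831e-02,
       -1.04989176e-04, -1.98062708e-05]), 'ee_pos': array([0.18115932, 0.51907576, 0.24754314]), 'tcp_rot': array([-1.79919912e+02, -9.17097512e-04,  1.60759942e+02]), 'wrist_force': array([ 0.3909896 , -0.20644707,  0.04202706]), 'torque': array([-0.02547732, -0.02660439, -0.04894885]), 'opening': 0.0854798598162959} 0.017
scene [[534.86723762   0.         316.69893954]
 [  0.         534.86723762 241.80004287]
 [  0.           0.           1.        ]] [[ 0.87382979  0.25941054 -0.41125134  1.12717691]
 [ 0.48622363 -0.46124604  0.74218507 -1.0191288 ]
 [ 0.00284258 -0.84850354 -0.52918206  0.88191131]
 [ 0.          0.          0.          1.        ]]
top [[475.76005526   0.         312.00594298]
 [  0.         475.76005526 238.08856256]
 [  0.           0.           1.        ]] [[-0.02330509 -0.98800475  0.15265479  0.41174228]
 [-0.99966503  0.02131116 -0.0146851   0.01906749]
 [ 0.0112557  -0.1529459  -0.98817046  1.01223662]
 [ 0.          0.          0.          1.        ]]
```

View pics/scene0.png

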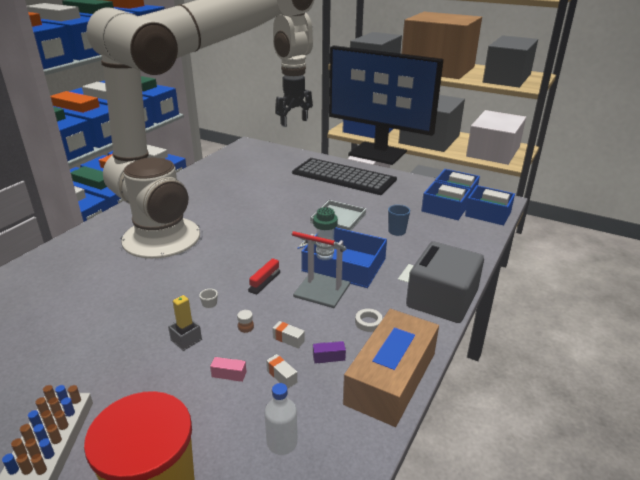

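View pics/top0.png

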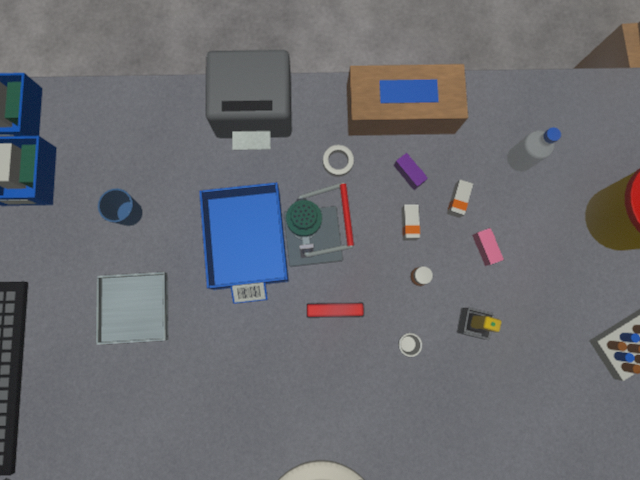

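```bash
cat > h.py <<'E'
import numpy as np, cv2
from workcell import *
C={n:calibration(n) for n in("scene","top")}
def ray(n,u,v):
    c=C[n];d=np.linalg.inv(c["intrinsics"])@[u,v,1];T=np.array(c["T"]);d=T[:3,:3]@d
    return T[:3,3],d/np.linalg.norm(d)
def pl(n,u,v,z):
    o,d=ray(n,u,v);return o+d*(z-o[2])/d[2]
def proj(n,p):
    T=np.array(C[n]["T"]);q=C[n]["intrinsics"]@(T[:3,:3].T@(np.asarray(p,float)-T[:3,3]));return q[:2]/q[2]
def tri(a,b):
    (o1,d1),(o2,d2)=ray("top",*a),ray("scene",*b)
    s=np.linalg.lstsq(np.c_[d1,-d2],o2-o1,rcond=None)[0]
    p,q=o1+d1*s[0],o2+d2*s[1];return (p+q)/2,np.linalg.norm(p-q)
def save(name,img,box=None,k=1):
    if box: x0,y0,x1,y1=box;img=img[y0:y1,x0:x1]
    img=cv2.resize(img,None,fx=k,fy=k,interpolation=cv2.INTER_CUBIC)
    cv2.imwrite(f"pics/{name}.png",cv2.cvtColor(img,cv2.COLOR_RGB2BGR))
def blobs(img,lo,hi,box=None,amin=15):
    h=cv2.cvtColor(img,cv2.COLOR_RGB2HSV);m=cv2.inRange(h,lo,hi)
    if box:
        k=np.zeros_like(m);x0,y0,x1,y1=box;k[y0:y1,x0:x1]=255;m&=k
    cs,_=cv2.findContours(m,cv2.RETR_EXTERNAL,cv2.CHAIN_APPROX_NONE)
    return [(cv2.contourArea(c),cv2.minAreaRect(c)) for c in cs if cv2.contourArea(c)>amin]
E
python3 - <<'E'
from h import *
t=cv2.cvtColor(cv2.imread("pics/top0.png"),cv2.COLOR_BGR2RGB);s=cv2.cvtColor(cv2.imread("pics/scene0.png"),cv2.COLOR_BGR2RGB)
save("t1",t,(190,170,370,310),4.4)
save("t2",t,(380,140,540,380),2.5)
save("s1",s,(140,190,400,390),3)
E
```

```text
(no output)
```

View pics/t1.png

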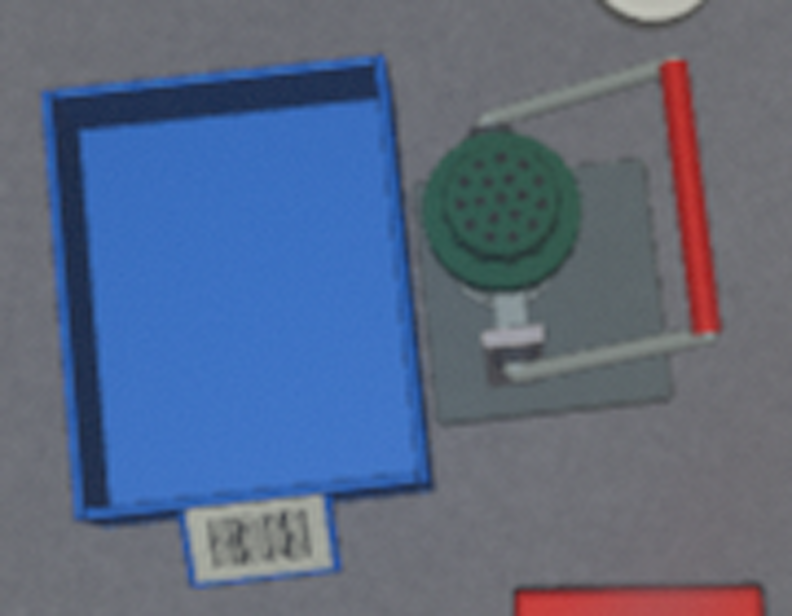

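View pics/t2.png

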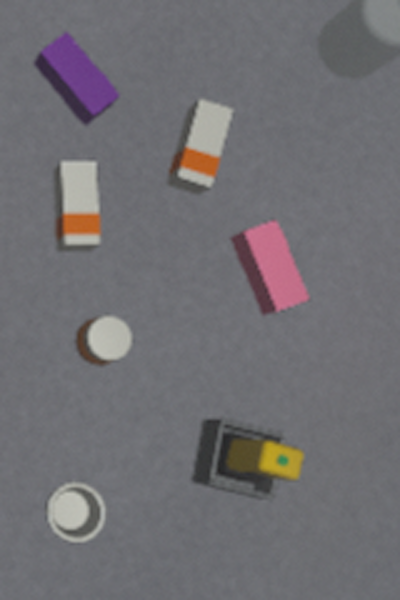

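View pics/s1.png

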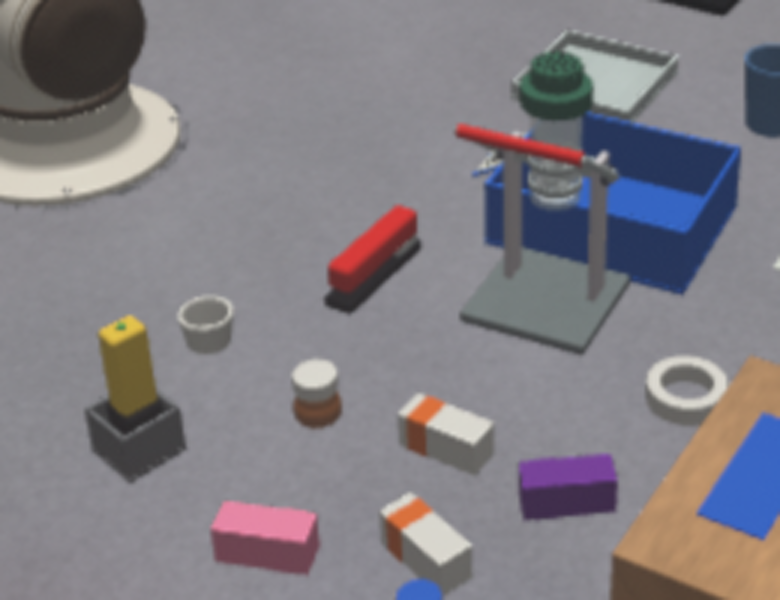

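```bash
python3 - <<'E'
from h import *
a=lambda x,y:(190+x/4.4,170+y/4.4); b=lambda x,y:(380+x/2.5,140+y/2.5); s=lambda x,y:(140+x/3,190+y/3)
np.set_printoptions(precision=4,suppress=True)
print("capgrip",pl("top",*a(500,201),.239),"skirt",pl("top",*a(501,211),.219))
print("captop tri",tri(a(500,201),s(557,70)))
B=[pl("top",*a(672,62),.202),pl("top",*a(706,333),.202)];print("bail",B,np.mean(B,0),np.linalg.norm(B[0]-B[1]))
d=B[0]-B[1];print("bail dir deg",np.degrees(np.arctan2(d[1],d[0])))
P=[pl("top",*a(*c),.07) for c in((44,93),(382,57),(432,488),(78,520))];print("bin",np.mean(P,0),[np.linalg.norm(P[i]-P[(i+1)%4]) for i in range(4)])
for i,j in((0,1),(1,2),(2,3),(3,0)):
    d=P[j]-P[i];print(np.degrees(np.arctan2(d[1],d[0])))
for z in (0.04,.05,.06,.07):
    L=[pl("top",*a(*c),z) for c in((183,510),(325,495),(338,570),(193,587))];print("lab",z,np.mean(L,0),[np.linalg.norm(L[i]-L[(i+1)%4]) for i in range(4)])
img=cv2.cvtColor(cv2.imread("pics/top0.png"),cv2.COLOR_BGR2RGB)
print("orange",blobs(img,(5,150,120),(18,255,255),(380,140,540,380)))
print("white",blobs(img,(0,0,150),(180,60,255),(380,140,540,380)))
print("yellow",blobs(img,(20,150,120),(35,255,255),(380,140,540,380)))
c=[((62,162),(97,161),(100,244),(64,246)),((199,100),(232,107),(212,186),(180,176))]
for q in c:
    P=[pl("top",*b(*x),.034) for x in q];print("carton",np.mean(P,0),[np.linalg.norm(P[i]-P[(i+1)%4]) for i in range(4)])
    d=P[1]+P[0]-P[2]-P[3];print(np.degrees(np.arctan2(d[1],d[0])))
print("scan top",pl("top",*b(282,461),.123), tri(b(282,461),s(121,326)))
q=((221,419),(282,435),(268,496),(208,480))
P=[pl("top",*b(*x),.045) for x in q];print("holster",np.mean(P,0),[np.linalg.norm(P[i]-P[(i+1)%4]) for i in range(4)]);
for i,j in((0,1),(1,2),(2,3),(3,0)):
    d=P[j]-P[i];print(np.degrees(np.arctan2(d[1],d[0])))
P=[pl("top",*x,.022) for x in((96,275),(165,272),(167,342),(98,344))];print("tray",np.mean(P,0),[np.linalg.norm(P[i]-P[(i+1)%4]) for i in range(4)])
for n,x,z in(("oint",(423,275.5),.044),("pill",(410,345),.032),("tape",(338,160),.02),("cup",(115,206),.08),("stap",(335,310),.045)):print(n,pl("top",*x,z))
E
```

```text
capgrip [0.569  0.0206 0.239 ] skirt [0.5692 0.0203 0.219 ]
captop tri (array([0.573 , 0.022 , 0.2304]), np.float64(0.00507160485918376))
bail [array([ 0.6316, -0.0491,  0.202 ]), array([ 0.5223, -0.0588,  0.202 ])] [ 0.577 -0.054  0.202] 0.10980799495133917
bail dir deg 5.058382150030033
bin [0.5665 0.1427 0.07  ] [np.float64(0.1565965810417124), np.float64(0.20084081061974768), np.float64(0.15873773254136378), np.float64(0.1973689563575713)]
-84.88437501352297
-174.27536514088283
93.86646766341788
5.124715758785717
lab 0.04 [0.4524 0.135  0.04  ] [np.float64(0.06578516030139828), np.float64(0.03504164491455666), np.float64(0.06688376589387421), np.float64(0.035667653197184054)]
lab 0.05 [0.4519 0.1338 0.05  ] [np.float64(0.06510852295812636), np.float64(0.034681221904105206), np.float64(0.06619582877469557), np.float64(0.035300791339745244)]
lab 0.06 [0.4515 0.1326 0.06  ] [np.float64(0.0644318856148545), np.float64(0.0343207988936537), np.float64(0.06550789165551692), np.float64(0.034933929482306336)]
lab 0.07 [0.4511 0.1314 0.07  ] [np.float64(0.06375524827158263), np.float64(0.0
[... 1154 characters left out ...]
64(0.06885493370969888)]
-17.74708623320843
scan top [ 0.3806 -0.3244  0.123 ] (array([ 0.3824, -0.323 ,  0.1227]), np.float64(0.00448060711381866))
holster [ 0.3814 -0.3247  0.045 ] [np.float64(0.05038117676446228), np.float64(0.05021182459966235), np.float64(0.049209284044368376), np.float64(0.05006278807426408)]
-106.01194028882229
162.39784481017048
73.83647816862553
-16.265282315922814
tray [0.4279 0.3778 0.022 ] [np.float64(0.1422419989998506), np.float64(0.1426605074230496), np.float64(0.13921152830114197), np.float64(0.14044425612186395)]
oint [ 0.4792 -0.2199  0.044 ]
pill [ 0.3405 -0.1883  0.032 ]
tape [ 0.735 -0.056  0.02 ]
cup [0.629  0.3965 0.08  ]
stap [ 0.4138 -0.0381  0.045 ]
```

Emit:
apply_moves(
  rows=[
    [0, 0, 26, 0, 0, 0, 0],
    [0, 0, 26, 0, 0, 0, 0],
    [30, -38, 0, 0, 0, 0, 0],
    [30, -38, 0, 0, 0, 0, 0],
    [30, -38, 0, 0, 0, 0, 0],
    [30, -38, 0, 0, 0, 0, 0],
    [30, -38, 0, 0, 0, 0, 0],
    [30, -38, 0, 0, 0, 0, 0],
    [30, -38, 0, 0, 0, 0, 0],
    [30, -38, 0, 0, 0, 0, 0],
    [30, -38, 0, 0, 0, 0, 0],
    [30, -38, 0, 0, 0, 0, 0],
    [0, 0, 0, 0, 0, 0, 0],
  ],
)

```text
time: 1.72
ee_pos: [0.4825, 0.137, 0.2994]
tcp_rot: [-179.9, -0.1, 160.5]
wrist_force: [0.1, -0.4, -0.7]
opening: 0.0855
```

```bash
python3 - <<'E'
from h import *
o=get_obs();print(o['time'],o['q'],o['ee_pos'],o['tcp_rot'])
E
```

```text
1.725 [ 1.58654265e+01 -1.31532920e-01  1.05424762e+01  1.00758182e+02
 -2.04303844e-02  3.53294318e+01] [0.48248624 0.13702576 0.29936729] [-1.79934657e+02 -5.68570200e-02  1.60535977e+02]
```

Emit:
apply_moves(
  rows=[
    [29, -39, 0, 0, 0, 0, 0],
    [29, -39, 0, 0, 0, 0, 0],
    [28.5, -38.5, 0, 0, 0, 0, 0],
    [0, 0, -20, 0, 0, 0, 0],
    [0, 0, -20, 0, 0, 0, 0],
    [0, 0, -14, 0, 0, 0, 0],
    [0, 0, 0, 0, 0, 0, 0],
    [0, 0, 0, 0, 0, 0, 0],
  ],
)

```text
time: 2.72
ee_pos: [0.5678, 0.0232, 0.2471]
tcp_rot: [180.0, 0.1, 160.8]
wrist_force: [-0.2, 1.0, 0.2]
opening: 0.0854
```

```bash
python3 - <<'E'
from h import *
save("s2",camera("scene"),(240,140,400,290),5);save("t3",camera("top"),(240,140,400,290),5)
E
```

```text
(no output)
```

View pics/s2.png

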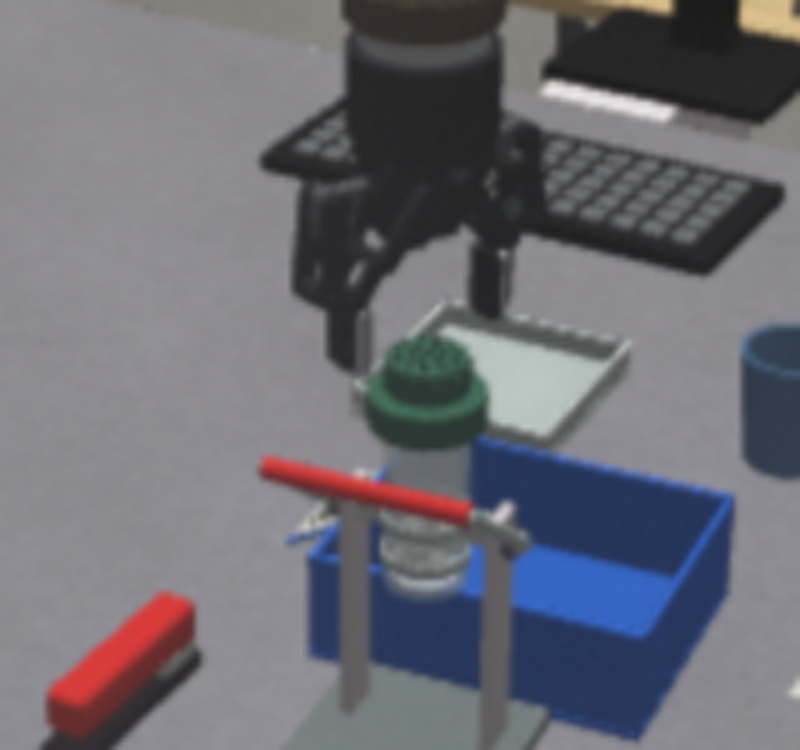

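View pics/t3.png

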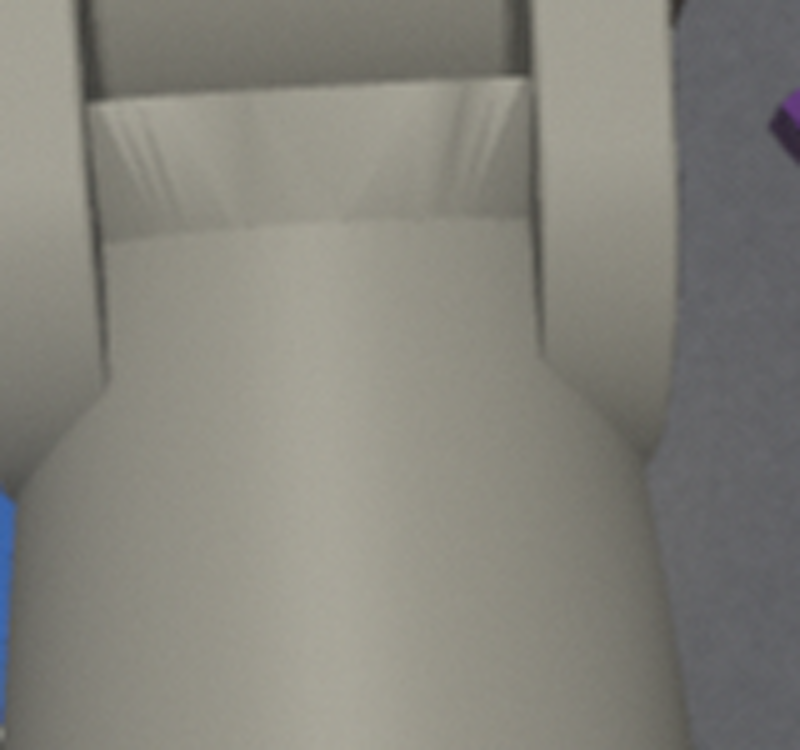

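```bash
python3 - <<'E'
from h import *
print(get_obs()['ee_pos'])
for p in ((.569,.0206,.239),(.569,.0206,.219),(.569,.0206,.2),(.5678,.0232,.236)): 
    q=proj("scene",p);print(p,q,(q-[240,140])*5)
im=cv2.cvtColor(cv2.imread("pics/scene0.png"),cv2.COLOR_BGR2RGB)
print(blobs(im,(60,60,20),(90,255,160),(240,140,400,290)))
it=cv2.cvtColor(cv2.imread("pics/top0.png"),cv2.COLOR_BGR2RGB)
print(blobs(it,(60,60,20),(90,255,160),(240,140,400,290)))
E
```

```text
[0.56794649 0.02300971 0.24725542]
(0.569, 0.0206, 0.239) [323.06323774 210.35837986] [415.31618869 351.79189928]
(0.569, 0.0206, 0.219) [322.99092722 217.31795259] [414.95463611 386.58976296]
(0.569, 0.0206, 0.2) [322.92327309 223.82936829] [414.61636547 419.14684144]
(0.5678, 0.0232, 0.236) [323.1265794  210.86354908] [415.63289699 354.31774539]
[(285.5, ((325.1931457519531, 216.18276977539062), (22.339237213134766, 18.27000617980957), 4.763641834259033))]
[(965.0, ((303.5, 217.5), (35.0, 35.0), 90.0))]
```

Emit:
apply_moves(
  rows=[
    [3, -1.5, 0, 0, 0, 0, 0],
    [0, 0, -5, 0, 0, 0, 0],
    [0, 0, -5, 0, 0, 0, 0],
    [0, 0, 0, 0, 0, 0, 0.35],
    [0, 0, 0, 0, 0, 0, 0.42],
    [0, 0, 0, 0, 0, 0, 0.45],
    [0, 0, 0, 0, 0, 0, 0.48],
    [0, 0, 0, 0, 0, 0, 0.48],
  ],
  grip_force=20,
)

```text
time: 3.82
ee_pos: [0.5709, 0.0215, 0.2365]
tcp_rot: [180.0, 0.0, 160.8]
wrist_force: [-0.3, 1.3, 1.2]
opening: 0.0443
```

Emit:
apply_moves(
  rows=[
    [0, 0, 0, 0, 0, 0, 0.55],
    [0, 0, 0, 0, 0, 0, 0.6],
    [0, 0, 0, 0, 0, 0, 0.7],
    [0, 0, 0, 0, 0, 0, 0.7],
  ],
  grip_force=25,
)

```text
time: 4.32
ee_pos: [0.5709, 0.0215, 0.2367]
tcp_rot: [180.0, 0.0, 160.8]
wrist_force: [1.9, 4.6, 5.5]
opening: 0.0433
```

```bash
python3 - <<'E'
from h import *
save("s3",camera("scene"),(240,140,400,290),5)
E
```

```text
(no output)
```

View pics/s3.png

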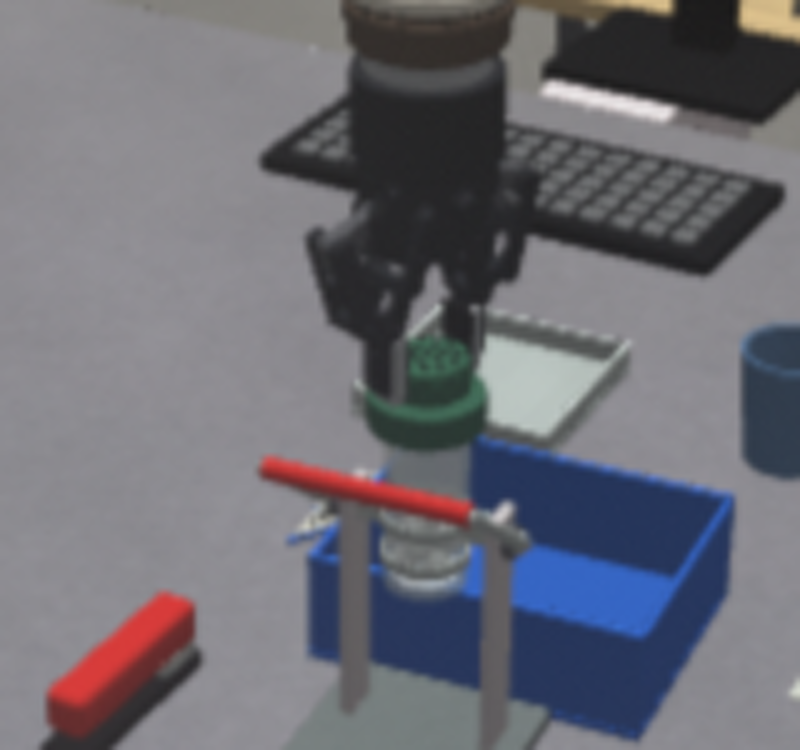

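Emit:
apply_moves(
  rows=[
    [0.4, 1, 1, 0, 0, 0, 0.7],
    [0, 0, 0, 0, 0, 0, 0.7],
    [0, 0, 0, 0, 0, 5, 0.7],
    [0, 0, 0, 0, 0, 8, 0.7],
    [0, 0, 0, 0, 0, 8, 0.7],
    [0, 0, 0, 0, 0, 0, 0.7],
  ],
)

```text
time: 5.12
ee_pos: [0.571, 0.022, 0.2369]
tcp_rot: [-180.0, -0.0, -178.3]
wrist_force: [0.9, -0.6, -0.8]
opening: 0.043
```

Emit:
apply_moves(
  rows=[
    [0, 0, 0, 0, 0, 8, 0.7],
    [0, 0, 0, 0, 0, 8, 0.7],
    [0, 0, 0, 0, 0, 8, 0.7],
    [0, 0, 0, 0, 0, 8, 0.7],
    [0, 0, 0, 0, 0, 8, 0.7],
    [0, 0, 0, 0, 0, 8, 0.7],
    [0, 0, 0, 0, 0, 8, 0.7],
    [0, 0, 0, 0, 0, 4, 0.7],
    [0, 0, 0, 0, 0, 0, 0.7],
  ],
)

```text
time: 6.25
ee_pos: [0.5711, 0.0216, 0.2371]
tcp_rot: [-180.0, -0.1, -118.5]
wrist_force: [1.3, -3.5, -0.4]
opening: 0.0431
```

```bash
python3 - <<'E'
from h import *
o=get_obs();print(o['q'],o['torque'],o['wrist_force'])
E
```

```text
[ 2.20248751e+00  7.76981086e+00  1.18717933e+01  9.41264179e+01
 -6.77408889e-02 -5.93369762e+01] [-0.77323839 -0.00106329 -0.0520849 ] [ 1.32098322 -3.51839549 -0.38893379]
```

Emit:
apply_moves(
  rows=[
    [0, 0, 2, 0, 0, 0, 0.7],
    [0, 0, 3, 0, 0, 0, 0.7],
    [0, 0, 3, 0, 0, 0, 0.7],
    [0, 0, 0, 0, 0, 0, 0.7],
  ],
)

```text
time: 6.75
ee_pos: [0.5712, 0.0224, 0.2458]
tcp_rot: [-180.0, 0.0, -118.3]
wrist_force: [-0.4, -2.1, -0.2]
opening: 0.0431
```

Emit:
apply_moves(
  rows=[
    [0, 0, 10, 0, 0, 0, 0.7],
    [0, 0, 15, 0, 0, 0, 0.7],
    [0, 0, 30, 0, 0, 0, 0.7],
    [-13, 32, 0, 0, 0, 0, 0.7],
    [-13, 33, 0, 0, 0, 0, 0.7],
    [-13, 33, 0, 0, 0, 0, 0.7],
    [-13, 33, 0, 0, 0, 0, 0.7],
    [-13, 32, 0, 0, 0, 0, 0.7],
    [-13, 32, 0, 0, 0, 0, 0.7],
    [-13, 32, 0, 0, 0, 0, 0.7],
    [-13, 32, 0, 0, 0, 0, 0.7],
    [-13, 32, 0, 0, 0, 0, 0.7],
    [-13, 32, 0, 0, 0, 0, 0.7],
    [-13, 32, 0, 0, 0, 0, 0.7],
    [0, 0, 0, 0, 0, 0, 0.7],
  ],
)

```text
time: 8.62
ee_pos: [0.4272, 0.3792, 0.301]
tcp_rot: [180.0, 0.0, -118.1]
wrist_force: [-0.5, 0.7, -0.8]
opening: 0.0432
```

```bash
python3 - <<'E'
from h import *
save("s4",camera("scene"),(220,80,440,290),3.6);save("t4",camera("top"),(60,140,400,380),2.3)
E
```

```text
(no output)
```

View pics/s4.png

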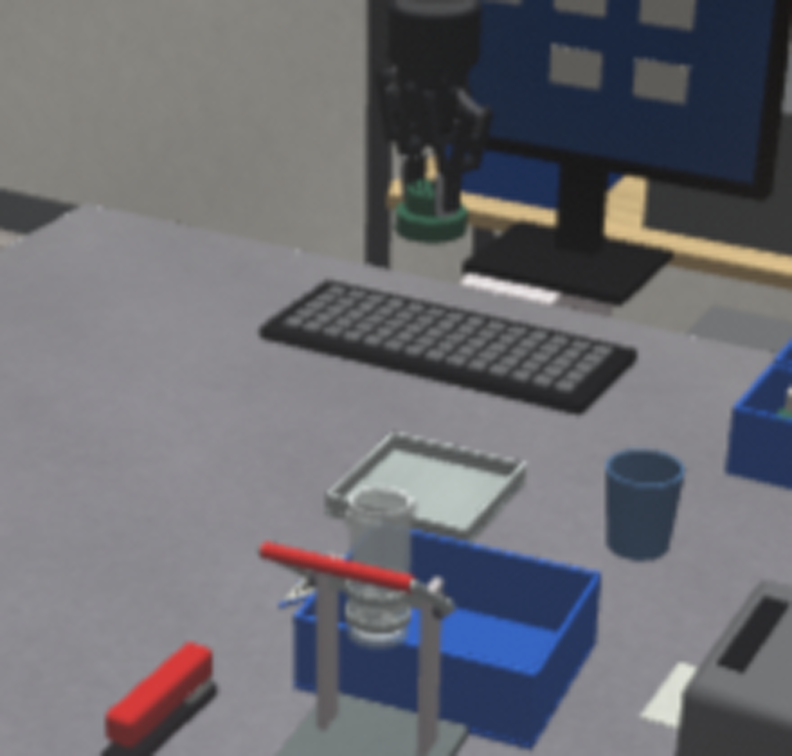

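View pics/t4.png

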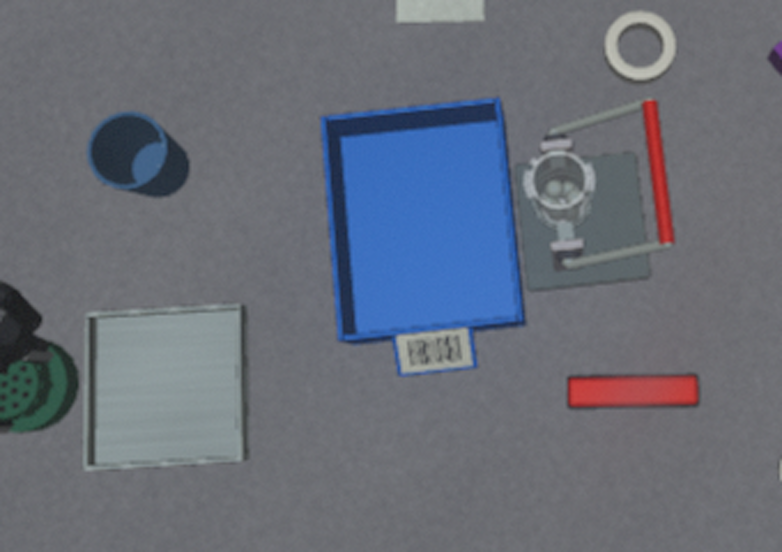

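Emit:
apply_moves(
  rows=[
    [0, 0, -50, 0, 0, 0, 0.7],
    [0, -1.5, -55, 0, 0, 0, 0.7],
    [0, 0, -55, 0, 0, 0, 0.7],
    [0, 0, -50, 0, 0, 0, 0.7],
    [0, 0, -25, 0, 0, 0, 0.7],
    [0, 0, -10, 0, 0, 0, 0.7],
    [0, 0, -8, 0, 0, 0, 0.7],
    [0, 0, 0, 0, 0, 0, 0.7],
    [0, 0, 0, 0, 0, 0, 0.7],
  ],
)

```text
time: 9.85
ee_pos: [0.4286, 0.3761, 0.0484]
tcp_rot: [-180.0, 0.1, -118.2]
wrist_force: [-0.1, -0.5, -0.4]
opening: 0.0434
```

Emit:
apply_moves(
  rows=[
    [0, 0, -4, 0, 0, 0, 0.7],
    [0, 0, -2.5, 0, 0, 0, 0.7],
    [0, 0, 0, 0, 0, 0, 0.7],
  ],
)

```text
time: 10.22
ee_pos: [0.4281, 0.3758, 0.0408]
tcp_rot: [-180.0, 0.0, -118.2]
wrist_force: [-0.1, 0.3, 0.2]
opening: 0.043
```

Emit:
apply_moves(
  rows=[
    [0, 0, -1, 0, 0, 0, 0.7],
    [0, 0, -1, 0, 0, 0, 0.7],
    [0, 0, 0, 0, 0, 0, 0.7],
  ],
)

```text
time: 10.6
ee_pos: [0.4282, 0.3758, 0.0406]
tcp_rot: [-180.0, 0.1, -118.2]
wrist_force: [-5.9, -4.1, 16.0]
opening: 0.0428
```

Emit:
apply_moves(
  rows=[
    [0, 0, 2, 0, 0, 0, 0.4],
    [0, 0, 0, 0, 0, 0, 0.25],
    [0, 0, 0, 0, 0, 0, 0.2],
    [0, 0, 0, 0, 0, 0, 0.2],
    [0, 0, 15, 0, 0, 0, 0.2],
    [0, 0, 40, 0, 0, 0, 0.2],
    [0, 0, 55, 0, 0, 0, 0.2],
    [0, 0, 60, 0, 0, 0, 0.3],
    [0, 0, 60, 0, 0, 0, 0.5],
    [0, 0, 28, 0, 0, 0, 0.65],
    [0, 0, 0, 0, 0, 0, 0.65],
  ],
)

```text
time: 11.98
ee_pos: [0.4285, 0.3762, 0.3023]
tcp_rot: [-179.9, 0.3, -118.2]
wrist_force: [0.3, -0.2, -1.1]
opening: 0.0299
```

```bash
python3 - <<'E'
from h import *
save("s5",camera("scene"),(220,80,440,290),3.6);save("t5",camera("top"),(60,140,400,380),2.3)
E
```

```text
(no output)
```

View pics/s5.png

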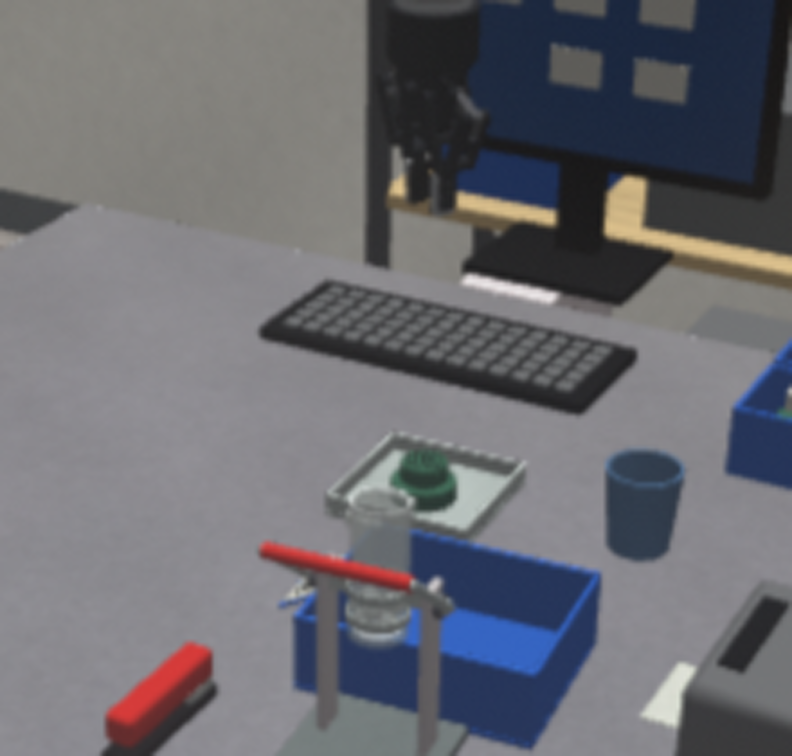

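View pics/t5.png

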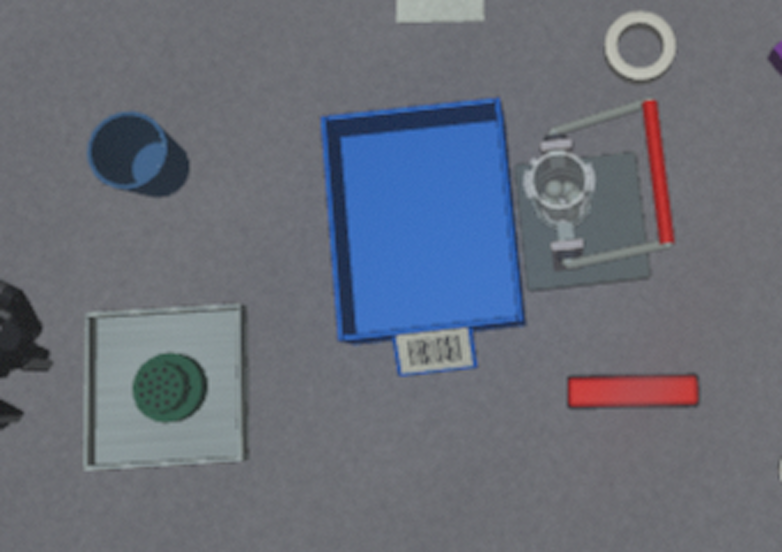

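Cap sits in the tray centre (top crop (170,387)). Now the bail: target (0.578, -0.053), yaw −175°.

Emit:
apply_moves(
  rows=[
    [14, -39, 0, 0, 0, -5, 0.65],
    [14, -39, 0, 0, 0, -5, 0.65],
    [14, -39, 0, 0, 0, -5, 0.65],
    [14, -39, 0, 0, 0, -5, 0.65],
    [14, -39, 0, 0, 0, -5, 0.65],
    [14, -39, 0, 0, 0, -5, 0.65],
    [14, -39, 0, 0, 0, -5, 0.65],
    [13, -39, 0, 0, 0, -5, 0.65],
    [13, -39, 0, 0, 0, -6, 0.65],
    [13, -39, 0, 0, 0, -6, 0.65],
    [12.5, -39, 0, 0, 0, -5, 0.65],
    [0, 0, -30, 0, 0, 0, 0.65],
    [0, 0, -25, 0, 0, 0, 0.65],
    [0, 0, -20, 0, 0, 0, 0.65],
    [0, 0, 0, 0, 0, 0, 0.65],
    [0, 0, 0, 0, 0, 0, 0.65],
  ],
)

```text
time: 14.08
ee_pos: [0.5775, -0.0532, 0.224]
tcp_rot: [180.0, -0.0, -175.2]
wrist_force: [-0.2, 0.7, -0.4]
opening: 0.0297
```

```bash
python3 - <<'E'
from h import *
save("s6",camera("scene"),(240,140,400,290),5)
E
```

```text
(no output)
```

View pics/s6.png

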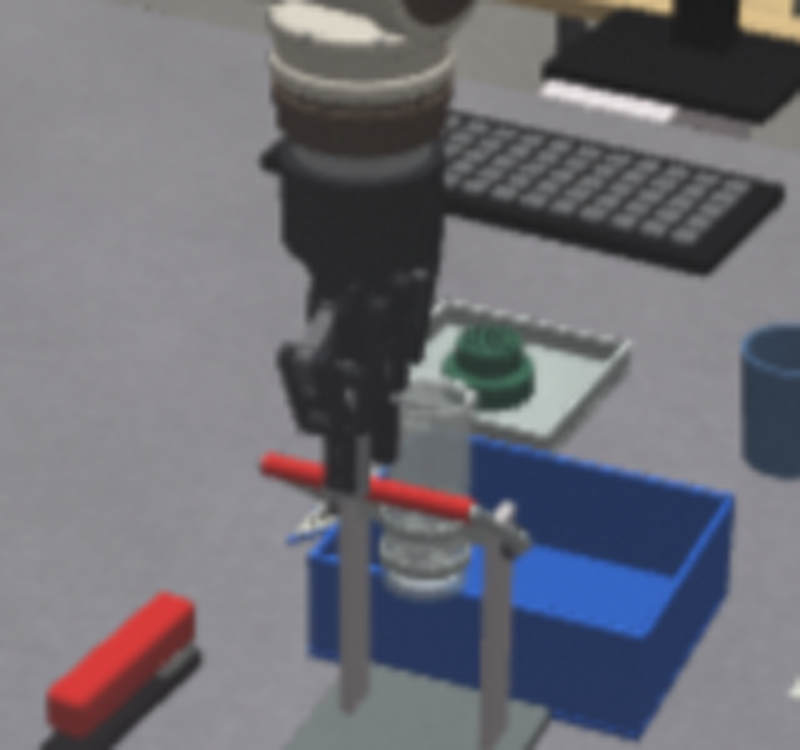

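Emit:
apply_moves(
  rows=[
    [0, 0, -12, 0, 0, 0, 0.65],
    [0, 0, -13, 0, 0, 0, 0.65],
    [0, 0, 0, 0, 0, 0, 0.75],
    [0, 0, 0, 0, 0, 0, 0.82],
    [0, 0, 0, 0, 0, 0, 0.85],
    [0, 0, 0, 0, 0, 0, 0.87],
    [0, 0, 0, 0, 0, 0, 0.87],
  ],
  grip_force=20,
)

```text
time: 15.0
ee_pos: [0.5775, -0.0525, 0.1986]
tcp_rot: [179.9, -0.0, -175.2]
wrist_force: [-0.5, 4.5, -2.4]
opening: 0.011
```

```bash
cat > arc.py <<'E'
import numpy as np,sys
e=np.array([-0.088,0.996])
def p(th):
    f=np.radians(141.34-th);return np.array([*(e*96*np.cos(f)),96*np.sin(f)])
def rows(ths,c=0.87):
    out=[];acc=p(ths[0]);
    for t in ths[1:]:
        d=np.round(p(t)-acc,1);acc=acc+d;out.append([*map(float,d),0,0,0,c])
    return out
E
python3 - <<'E'
from arc import *
print(rows(np.arange(0,81,4.)));print(rows(np.arange(80,121,2.)))
E
```

```text
[[-0.4, 4.3, 5.1, 0, 0, 0, 0.87], [-0.4, 4.7, 4.7, 0, 0, 0, 0.87], [-0.4, 5.1, 4.5, 0, 0, 0, 0.87], [-0.5, 5.3, 4.0, 0, 0, 0, 0.87], [-0.5, 5.5, 3.7, 0, 0, 0, 0.87], [-0.5, 5.8, 3.3, 0, 0, 0, 0.87], [-0.5, 6.1, 2.9, 0, 0, 0, 0.87], [-0.6, 6.2, 2.4, 0, 0, 0, 0.87], [-0.6, 6.4, 2.0, 0, 0, 0, 0.87], [-0.5, 6.5, 1.6, 0, 0, 0, 0.87], [-0.6, 6.5, 1.0, 0, 0, 0, 0.87], [-0.6, 6.7, 0.7, 0, 0, 0, 0.87], [-0.6, 6.7, 0.1, 0, 0, 0, 0.87], [-0.6, 6.6, -0.3, 0, 0, 0, 0.87], [-0.6, 6.7, -0.8, 0, 0, 0, 0.87], [-0.5, 6.5, -1.2, 0, 0, 0, 0.87], [-0.6, 6.5, -1.7, 0, 0, 0, 0.87], [-0.6, 6.3, -2.1, 0, 0, 0, 0.87], [-0.5, 6.2, -2.6, 0, 0, 0, 0.87], [-0.5, 5.9, -3.0, 0, 0, 0, 0.87]]
[[-0.3, 2.9, -1.7, 0, 0, 0, 0.87], [-0.2, 2.8, -1.7, 0, 0, 0, 0.87], [-0.3, 2.8, -1.9, 0, 0, 0, 0.87], [-0.2, 2.7, -1.9, 0, 0, 0, 0.87], [-0.2, 2.7, -2.1, 0, 0, 0, 0.87], [-0.3, 2.5, -2.1, 0, 0, 0, 0.87], [-0.2, 2.5, -2.2, 0, 0, 0, 0.87], [-0.2, 2.4, -2.4, 0, 0, 0, 0.87], [-0.2, 2.4, -2.4, 0, 0, 0, 0.87], [-0.2, 2.2, -2.4, 0, 0, 0, 0.87], [-0.2, 2.2, -2.6, 0, 0, 0, 0.87], [-0.2, 2.1, -2.6, 0, 0, 0, 0.87], [-0.1, 1.9, -2.7, 0, 0, 0, 0.87], [-0.2, 1.9, -2.8, 0, 0, 0, 0.87], [-0.2, 1.8, -2.8, 0, 0, 0, 0.87], [-0.1, 1.7, -2.9, 0, 0, 0, 0.87], [-0.2, 1.6, -2.9, 0, 0, 0, 0.87], [-0.1, 1.5, -3.1, 0, 0, 0, 0.87], [-0.1, 1.3, -3.0, 0, 0, 0, 0.87], [-0.1, 1.3, -3.1, 0, 0, 0, 0.87]]
```

First part, to 40°.

Emit:
apply_moves(
  rows=[
    [-0.4, 4.3, 5.1, 0, 0, 0, 0.87],
    [-0.4, 4.7, 4.7, 0, 0, 0, 0.87],
    [-0.4, 5.1, 4.5, 0, 0, 0, 0.87],
    [-0.5, 5.3, 4.0, 0, 0, 0, 0.87],
    [-0.5, 5.5, 3.7, 0, 0, 0, 0.87],
    [-0.5, 5.8, 3.3, 0, 0, 0, 0.87],
    [-0.5, 6.1, 2.9, 0, 0, 0, 0.87],
    [-0.6, 6.2, 2.4, 0, 0, 0, 0.87],
    [-0.6, 6.4, 2.0, 0, 0, 0, 0.87],
    [-0.5, 6.5, 1.6, 0, 0, 0, 0.87],
  ],
)

```text
time: 16.25
ee_pos: [0.5729, 0.0025, 0.2345]
tcp_rot: [-179.9, 0.1, -175.3]
wrist_force: [-2.0, -4.9, 4.6]
opening: 0.0117
```

```bash
python3 - <<'E'
from h import *
save("s7",camera("scene"),(240,120,400,270),5)
E
```

```text
(no output)
```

View pics/s7.png

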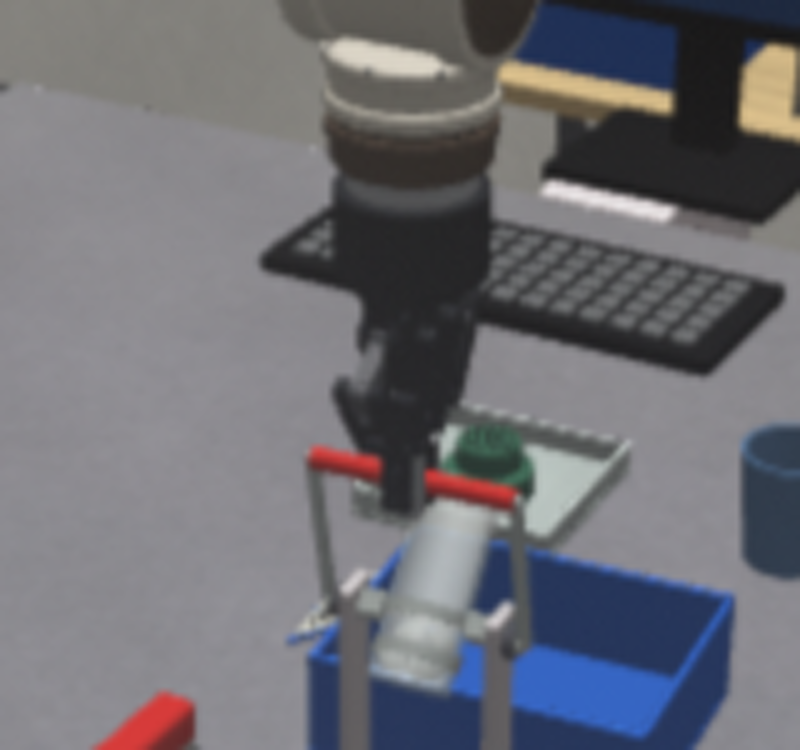

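Tilting works as expected. Continue to 80°.

Emit:
apply_moves(
  rows=[
    [-0.6, 6.5, 1.0, 0, 0, 0, 0.87],
    [-0.6, 6.7, 0.7, 0, 0, 0, 0.87],
    [-0.6, 6.7, 0.1, 0, 0, 0, 0.87],
    [-0.6, 6.6, -0.3, 0, 0, 0, 0.87],
    [-0.6, 6.7, -0.8, 0, 0, 0, 0.87],
    [-0.5, 6.5, -1.2, 0, 0, 0, 0.87],
    [-0.6, 6.5, -1.7, 0, 0, 0, 0.87],
    [-0.6, 6.3, -2.1, 0, 0, 0, 0.87],
    [-0.5, 6.2, -2.6, 0, 0, 0, 0.87],
    [-0.5, 5.9, -3.0, 0, 0, 0, 0.87],
  ],
)

```text
time: 17.55
ee_pos: [0.567, 0.0677, 0.2228]
tcp_rot: [180.0, -0.0, -175.2]
wrist_force: [0.9, -2.9, 2.1]
opening: 0.0112
```

Emit:
apply_moves(
  rows=[
    [-0.3, 2.9, -1.7, 0, 0, 0, 0.87],
    [-0.2, 2.8, -1.7, 0, 0, 0, 0.87],
    [-0.3, 2.8, -1.9, 0, 0, 0, 0.87],
    [-0.2, 2.7, -1.9, 0, 0, 0, 0.87],
    [-0.2, 2.7, -2.1, 0, 0, 0, 0.87],
    [-0.3, 2.5, -2.1, 0, 0, 0, 0.87],
    [-0.2, 2.5, -2.2, 0, 0, 0, 0.87],
    [-0.2, 2.4, -2.4, 0, 0, 0, 0.87],
    [-0.2, 2.4, -2.4, 0, 0, 0, 0.87],
    [-0.2, 2.2, -2.4, 0, 0, 0, 0.87],
  ],
)

```text
time: 18.8
ee_pos: [0.5647, 0.0933, 0.2021]
tcp_rot: [180.0, -0.0, -175.2]
wrist_force: [-0.0, -2.6, 1.0]
opening: 0.0113
```

Emit:
apply_moves(
  rows=[
    [-0.2, 2.2, -2.6, 0, 0, 0, 0.87],
    [-0.2, 2.1, -2.6, 0, 0, 0, 0.87],
    [-0.1, 1.9, -2.7, 0, 0, 0, 0.87],
    [-0.2, 1.9, -2.8, 0, 0, 0, 0.87],
    [-0.2, 1.8, -2.8, 0, 0, 0, 0.87],
    [-0.1, 1.7, -2.9, 0, 0, 0, 0.87],
    [-0.2, 1.6, -2.9, 0, 0, 0, 0.87],
    [0, 0, 0, 0, 0, 0, 0.87],
    [0, 0, 0, 0, 0, 0, 0.87],
    [0, 0, 0, 0, 0, 0, 0.87],
    [0, 0, 0, 0, 0, 0, 0.87],
  ],
)

```text
time: 20.18
ee_pos: [0.5635, 0.1065, 0.1829]
tcp_rot: [180.0, -0.0, -175.2]
wrist_force: [0.6, 0.7, -2.8]
opening: 0.0116
```

```bash
python3 - <<'E'
from h import *
save("s8",camera("scene"),(240,120,400,270),5);save("t8",camera("top"),(180,160,380,310),4)
E
```

```text
(no output)
```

View pics/s8.png

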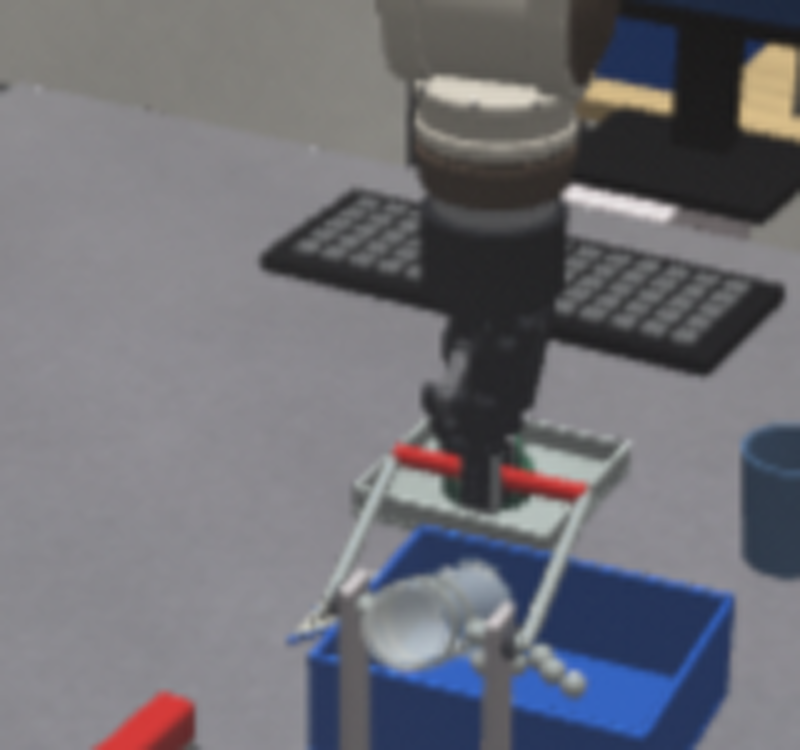

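View pics/t8.png

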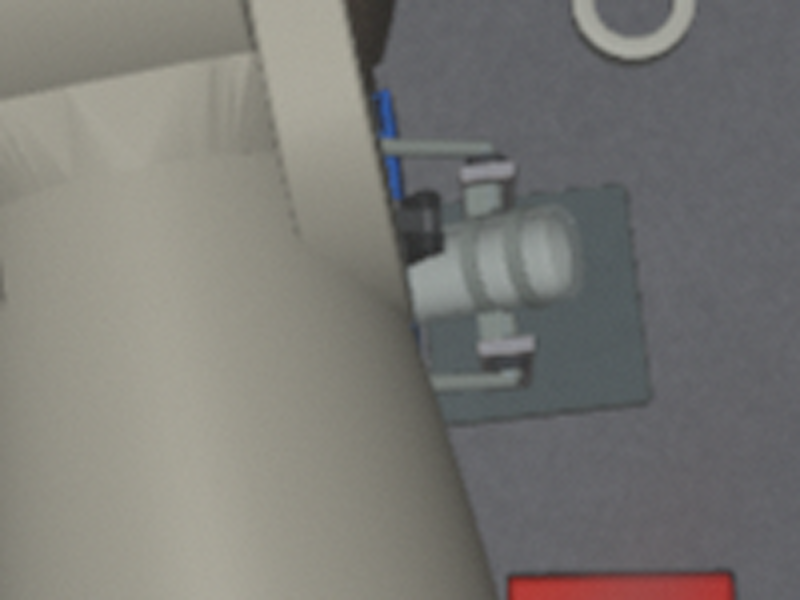

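```bash
python3 - <<'E'
from arc import *
t=[114-5*i for i in range(23)]+[0]
r=rows(t);print(r[:12]);print(r[12:])
E
```

```text
[[0.4, -4.2, 7.3, 0, 0, 0, 0.87], [0.4, -4.7, 6.8, 0, 0, 0, 0.87], [0.5, -5.4, 6.5, 0, 0, 0, 0.87], [0.5, -5.8, 5.9, 0, 0, 0, 0.87], [0.5, -6.4, 5.4, 0, 0, 0, 0.87], [0.6, -6.8, 4.8, 0, 0, 0, 0.87], [0.7, -7.2, 4.2, 0, 0, 0, 0.87], [0.6, -7.6, 3.6, 0, 0, 0, 0.87], [0.7, -7.8, 2.9, 0, 0, 0, 0.87], [0.8, -8.1, 2.2, 0, 0, 0, 0.87], [0.7, -8.2, 1.5, 0, 0, 0, 0.87], [0.7, -8.3, 0.7, 0, 0, 0, 0.87]]
[[0.7, -8.3, 0.0, 0, 0, 0, 0.87], [0.8, -8.4, -0.7, 0, 0, 0, 0.87], [0.7, -8.2, -1.4, 0, 0, 0, 0.87], [0.7, -8.0, -2.2, 0, 0, 0, 0.87], [0.7, -7.9, -2.8, 0, 0, 0, 0.87], [0.7, -7.5, -3.5, 0, 0, 0, 0.87], [0.6, -7.3, -4.2, 0, 0, 0, 0.87], [0.6, -6.8, -4.8, 0, 0, 0, 0.87], [0.6, -6.4, -5.3, 0, 0, 0, 0.87], [0.5, -6.0, -5.9, 0, 0, 0, 0.87], [0.4, -4.3, -5.1, 0, 0, 0, 0.87]]
```

Emit:
apply_moves(
  rows=[
    [0.4, -4.2, 7.3, 0, 0, 0, 0.87],
    [0.4, -4.7, 6.8, 0, 0, 0, 0.87],
    [0.5, -5.4, 6.5, 0, 0, 0, 0.87],
    [0.5, -5.8, 5.9, 0, 0, 0, 0.87],
    [0.5, -6.4, 5.4, 0, 0, 0, 0.87],
    [0.6, -6.8, 4.8, 0, 0, 0, 0.87],
    [0.7, -7.2, 4.2, 0, 0, 0, 0.87],
    [0.6, -7.6, 3.6, 0, 0, 0, 0.87],
    [0.7, -7.8, 2.9, 0, 0, 0, 0.87],
    [0.8, -8.1, 2.2, 0, 0, 0, 0.87],
    [0.7, -8.2, 1.5, 0, 0, 0, 0.87],
    [0.7, -8.3, 0.7, 0, 0, 0, 0.87],
  ],
)

```text
time: 21.78
ee_pos: [0.5708, 0.0255, 0.236]
tcp_rot: [180.0, 0.1, -175.2]
wrist_force: [1.0, 5.2, 2.5]
opening: 0.0115
```

Emit:
apply_moves(
  rows=[
    [0.7, -8.3, 0.0, 0, 0, 0, 0.87],
    [0.8, -8.4, -0.7, 0, 0, 0, 0.87],
    [0.7, -8.2, -1.4, 0, 0, 0, 0.87],
    [0.7, -8.0, -2.2, 0, 0, 0, 0.87],
    [0.7, -7.9, -2.8, 0, 0, 0, 0.87],
    [0.7, -7.5, -3.5, 0, 0, 0, 0.87],
    [0.6, -7.3, -4.2, 0, 0, 0, 0.87],
    [0.6, -6.8, -4.8, 0, 0, 0, 0.87],
    [0.6, -6.4, -5.3, 0, 0, 0, 0.87],
    [0.5, -6.0, -5.9, 0, 0, 0, 0.87],
    [0.4, -4.3, -5.1, 0, 0, 0, 0.87],
    [0, 0, 0, 0, 0, 0, 0.87],
    [0, 0, 0, 0, 0, 0, 0.87],
  ],
)

```text
time: 23.4
ee_pos: [0.5775, -0.0534, 0.1984]
tcp_rot: [-180.0, -0.0, -175.2]
wrist_force: [0.5, 1.5, -1.4]
opening: 0.0115
```

Emit:
apply_moves(
  rows=[
    [0, -1, -1.5, 0, 0, 0, 0.87],
    [0, 0, 0, 0, 0, 0, 0.87],
  ],
)

```text
time: 23.65
ee_pos: [0.5776, -0.0535, 0.1982]
tcp_rot: [179.9, 0.0, -175.2]
wrist_force: [-3.9, 6.7, 6.7]
opening: 0.0115
```

Emit:
apply_moves(
  rows=[
    [0, 0.3, 0.5, 0, 0, 0, 0.75],
    [0, 0, 0, 0, 0, 0, 0.65],
    [0, 0, 0, 0, 0, 0, 0.65],
    [0, 0, 15, 0, 0, 0, 0.65],
    [0, 0, 30, 0, 0, 0, 0.65],
    [0, 0, 55, 0, 0, 0, 0.6],
    [-25, -25, 0, 0, 0, 0, 0.5],
    [-30, -30, 0, 0, 0, 0, 0.4],
    [-30, -35, 0, 0, 0, 0, 0.4],
    [-30, -35, 0, 0, 0, 0, 0.4],
    [-30, -35, 0, 0, 0, 0, 0.4],
    [0, -35, 0, 0, 0, 0, 0.4],
    [0, 0, 0, 0, 0, 0, 0.4],
  ],
)

```text
time: 25.28
ee_pos: [0.4321, -0.2507, 0.2987]
tcp_rot: [-180.0, 0.0, -175.4]
wrist_force: [0.4, 0.3, 0.4]
opening: 0.0515
```

```bash
python3 - <<'E'
from h import *
save("s9",camera("scene"),(240,120,400,270),5);t=camera("top");save("t9",t,(180,160,380,310),4);save("t9f",t)
E
```

```text
(no output)
```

View pics/s9.png

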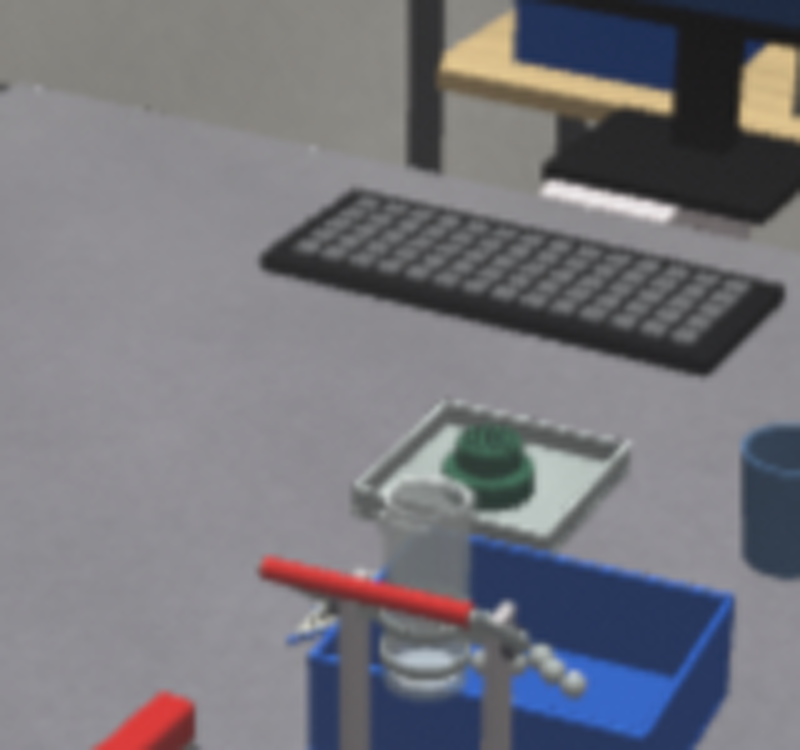

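View pics/t9.png

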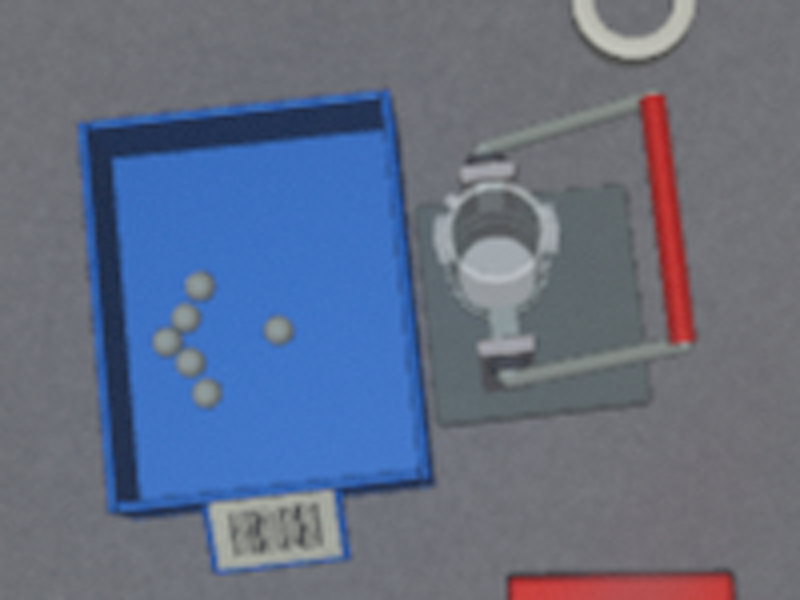

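View pics/t9f.png

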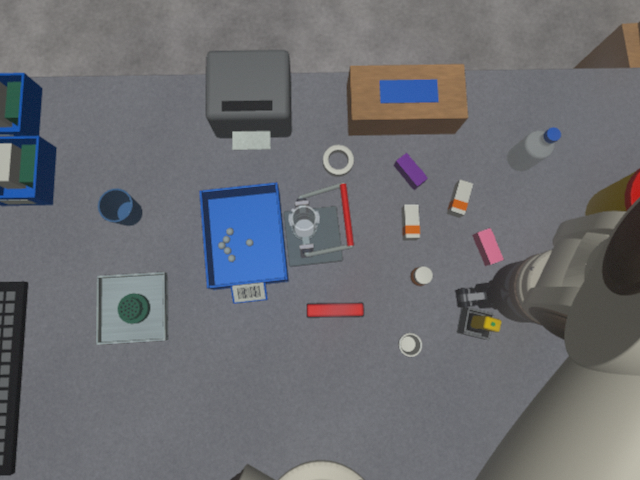

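```bash
python3 - <<'E'
from h import *
a=lambda x,y:(180+x/4,160+y/4)
C=np.array([.5665,.1427]);ex=np.array([-.088,.996]);ey=np.array([-.996,-.088])
for q in((199,286),(186,318),(167,341),(190,362),(207,393),(278,330)):
    p=pl("top",*a(*q),.013);d=(p[:2]-C)*1000;print(p.round(4),"alongx(-ey)",(-ey@d).round(),"ex",(ex@d).round())
t=camera("top")
for m in blobs(t,(0,0,150),(180,60,255),(390,150,490,250)),blobs(t,(5,150,120),(18,255,255),(390,150,490,250)):
    for x in m: print(x)
h=cv2.cvtColor(t,cv2.COLOR_RGB2HSV);m=cv2.inRange(h,(0,0,150),(180,60,255))|cv2.inRange(h,(5,150,120),(18,255,255))
m=cv2.morphologyEx(m,cv2.MORPH_CLOSE,np.ones((3,3)))
cs,_=cv2.findContours(m[150:250,390:490],cv2.RETR_EXTERNAL,cv2.CHAIN_APPROX_NONE)
for c in cs:
    r=cv2.minAreaRect(c+[390,150]); b=cv2.boxPoints(r);P=[pl("top",*x,.034) for x in b]
    print(r,np.mean(P,0).round(4),[np.linalg.norm(P[i]-P[(i+1)%4]).round(4) for i in range(4)],[np.degrees(np.arctan2(*(P[i+1]-P[i])[[1,0]])).round(1) for i in range(2)])
E
```

```text
[0.584  0.1787 0.013 ] alongx(-ey) 21.0 ex 34.0
[0.567  0.1855 0.013 ] alongx(-ey) 4.0 ex 43.0
[0.5549 0.1955 0.013 ] alongx(-ey) -7.0 ex 54.0
[0.5434 0.1833 0.013 ] alongx(-ey) -19.0 ex 43.0
[0.5268 0.1743 0.013 ] alongx(-ey) -37.0 ex 35.0
[0.5595 0.1369 0.013 ] alongx(-ey) -7.0 ex -5.0
(38.0, ((412.5, 235.5), (3.0, 13.0), 90.0))
(36.0, ((458.0000305175781, 210.50001525878906), (13.597792625427246, 3.4785051345825195), 18.434947967529297))
(253.5, ((411.5603332519531, 214.02587890625), (20.78759765625, 14.034563064575195), 86.633544921875))
(241.0, ((463.5754699707031, 190.73583984375), (13.598694801330566, 19.779918670654297), 15.945395469665527))
(83.5, ((412.0, 229.0), (6.0, 14.0), 90.0))
(80.5, ((459.4000244140625, 204.3000030517578), (14.230247497558594, 6.640782833099365), 18.434947967529297))
((411.7774353027344, 220.48973083496094), (33.45854568481445, 14.39753532409668), 87.87889862060547) [ 0.5959 -0.2056  0.034 ] [np.float64(0.0305), np.float64(0.0714), np.float64(0.0302), np.float64(0.0714)] [np.float64(-89.0), np.float64(178.8)]
((461.90155029296875, 196.80955505371094), (14.510458946228027, 32.09627151489258), 17.650123596191406) [ 0.6446 -0.3148  0.034 ] [np.float64(0.0707), np.float64(0.0306), np.float64(0.0706), np.float64(0.0303)] [np.float64(-21.0), np.float64(-109.5)]
```

Emit:
apply_moves(
  rows=[
    [41, 12, 0, 0, 0, -2, 0.4],
    [41, 12, 0, 0, 0, -2, 0.4],
    [41, 11, 0, 0, 0, -2, 0.4],
    [42, 11, 0, 0, 0, 0, 0.4],
    [0, 0, -50, 0, 0, 0, 0.4],
    [0, 0, -55, 0, 0, 0, 0.4],
    [0, 0, -55, 0, 0, 0, 0.4],
    [0, 0, -39, 0, 0, 0, 0.4],
    [0, 0, 0, 0, 0, 0, 0.4],
    [0, 0, 0, 0, 0, 0, 0.4],
  ],
)

```text
time: 26.68
ee_pos: [0.5986, -0.2025, 0.1012]
tcp_rot: [-180.0, 0.1, 178.8]
wrist_force: [-0.8, -0.2, 0.8]
opening: 0.0514
```

```bash
python3 - <<'E'
from h import *
save("s10",camera("scene"),(220,220,360,400),4)
E
```

```text
(no output)
```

View pics/s10.png

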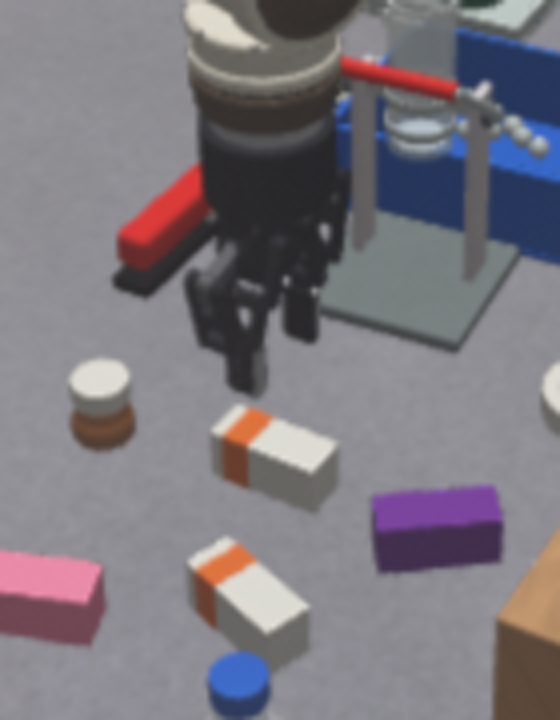

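```bash
python3 - <<'E'
from h import *
for p in((.5986,-.2025,.034),(.597,-.2045,.034)):print((proj("scene",p)-[220,220])*4)
E
```

```text
[273.72775518 433.0868936 ]
[269.66495204 434.16565363]
```

Emit:
apply_moves(
  rows=[
    [-1.5, -2, -25, 0, 0, 0, 0.4],
    [0, 0, -25, 0, 0, 0, 0.4],
    [0, 0, -15, 0, 0, 0, 0.4],
    [0, 0, -6, 0, 0, 0, 0.4],
    [0, 0, 0, 0, 0, 0, 0.4],
    [0, 0, 0, 0, 0, 0, 0.55],
    [0, 0, 0, 0, 0, 0, 0.62],
    [0, 0, 0, 0, 0, 0, 0.65],
    [0, 0, 0, 0, 0, 0, 0.7],
    [0, 0, 0, 0, 0, 0, 0.7],
  ],
  grip_force=20,
)

```text
time: 27.98
ee_pos: [0.5965, -0.2051, 0.0287]
tcp_rot: [-180.0, 0.1, 178.8]
wrist_force: [-0.0, 0.0, 6.3]
opening: 0.0296
```

Emit:
apply_moves(
  rows=[
    [0, 0, 10, 0, 0, 0, 0.7],
    [0, 0, 40, 0, 0, 0, 0.7],
    [0, 0, 55, 0, 0, 0, 0.7],
    [0, 0, 55, 0, 0, 0, 0.7],
    [0, 0, 55, 0, 0, 0, 0.7],
    [0, 0, 57, 0, 0, 0, 0.7],
    [2, 34, 0, 0, 0, 8, 0.7],
    [2, 34, 0, 0, 0, 9, 0.7],
    [2, 34, 0, 0, 0, 9, 0.7],
    [2, 34, 0, 0, 0, 9, 0.7],
    [2, 34, 0, 0, 0, 9, 0.7],
    [2, 34, 0, 0, 0, 9, 0.7],
    [2, 34, 0, 0, 0, 9, 0.7],
    [2, 34, 0, 0, 0, 8, 0.7],
    [3, 34, 0, 0, 0, 8, 0.7],
    [3, 33, 0, 0, 0, 8, 0.7],
    [0, 0, 0, 0, 0, 0, 0.7],
  ],
)

```text
time: 30.1
ee_pos: [0.6179, 0.136, 0.2996]
tcp_rot: [180.0, 0.0, -95.0]
wrist_force: [0.1, -0.5, -0.5]
opening: 0.0296
```

```bash
python3 - <<'E'
from h import *
save("s11",camera("scene"),(220,80,440,290),3.6)
E
```

```text
(no output)
```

View pics/s11.png

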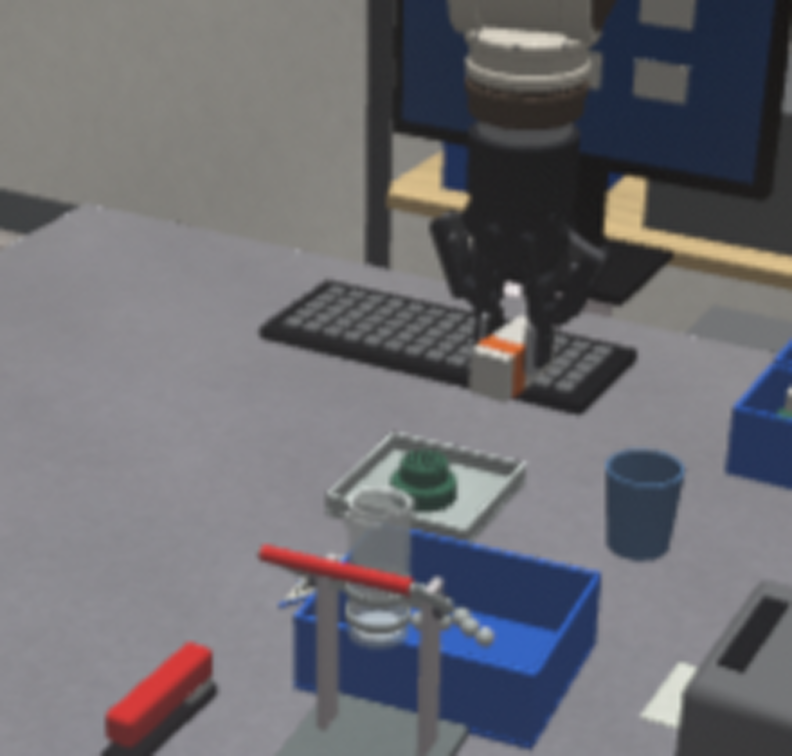

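Emit:
apply_moves(
  rows=[
    [1, -2.5, -30, 0, 0, 10, 0.7],
    [0, 0, -55, 0, 0, 0, 0.7],
    [0, 0, -55, 0, 0, 0, 0.7],
    [0, 0, -55, 0, 0, 0, 0.7],
    [0, 0, -35, 0, 0, 0, 0.7],
    [0, 0, -18, 0, 0, 0, 0.7],
    [0, 0, -8, 0, 0, 0, 0.7],
    [0, 0, -4, 0, 0, 0, 0.7],
    [0, 0, 0, 0, 0, 0, 0.7],
  ],
)

```text
time: 31.28
ee_pos: [0.6197, 0.1317, 0.0409]
tcp_rot: [-179.9, 0.0, -85.3]
wrist_force: [0.2, 0.6, -0.8]
opening: 0.0296
```

Emit:
apply_moves(
  rows=[
    [0, 0, -3, 0, 0, 0, 0.7],
    [0, 0, -2, 0, 0, 0, 0.7],
    [0, 0, 0, 0, 0, 0, 0.7],
  ],
)

```text
time: 31.65
ee_pos: [0.619, 0.1316, 0.0348]
tcp_rot: [180.0, 0.0, -85.2]
wrist_force: [-1.0, 0.4, -0.4]
opening: 0.0296
```

Emit:
apply_moves(
  rows=[
    [0, 0, 0, 0, 0, 0, 0.6],
    [0, 0, 0, 0, 0, 0, 0.57],
    [0, 0, 10, 0, 0, 0, 0.57],
    [0, 0, 40, 0, 0, 0, 0.57],
    [0, 0, 55, 0, 0, 0, 0.5],
    [0, 0, 55, 0, 0, 0, 0.4],
    [0, 0, 55, 0, 0, 0, 0.4],
    [0, 0, 50, 0, 0, 0, 0.4],
    [0, 0, 0, 0, 0, 0, 0.4],
  ],
)

```text
time: 32.78
ee_pos: [0.6202, 0.1318, 0.3054]
tcp_rot: [-179.5, 0.1, -85.2]
wrist_force: [0.7, -0.3, 0.2]
opening: 0.0513
```

Emit:
apply_moves(
  rows=[
    [2, -37, 0, 0, 0, -9.5, 0.4],
    [2, -37, 0, 0, 0, -9.5, 0.4],
    [2, -37, 0, 0, 0, -9.5, 0.4],
    [2, -37, 0, 0, 0, -9.5, 0.4],
    [2, -37, 0, 0, 0, -9.5, 0.4],
    [2, -37, 0, 0, 0, -9.5, 0.4],
    [2, -37, 0, 0, 0, -9.5, 0.4],
    [2, -37, 0, 0, 0, -9.5, 0.4],
    [2, -37, 0, 0, 0, -9.5, 0.4],
    [2, -37, 0, 0, 0, -9.5, 0.4],
    [2, -37, 0, 0, 0, -9.5, 0.4],
    [2, -37, 0, 0, 0, -9, 0.4],
    [0, 0, 0, 0, 0, 0, 0.4],
  ],
)

```text
time: 34.4
ee_pos: [0.6429, -0.315, 0.2978]
tcp_rot: [-180.0, -0.1, 161.0]
wrist_force: [-0.0, 0.9, -0.4]
opening: 0.0514
```

```bash
python3 - <<'E'
from h import *
save("s12",camera("scene"),(200,150,420,400),2.4);save("t12",camera("top"),(180,130,520,340),2.3)
E
```

```text
(no output)
```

View pics/s12.png

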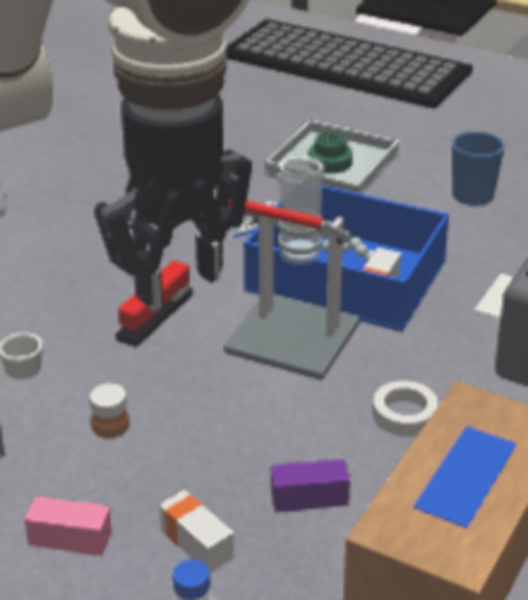

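View pics/t12.png

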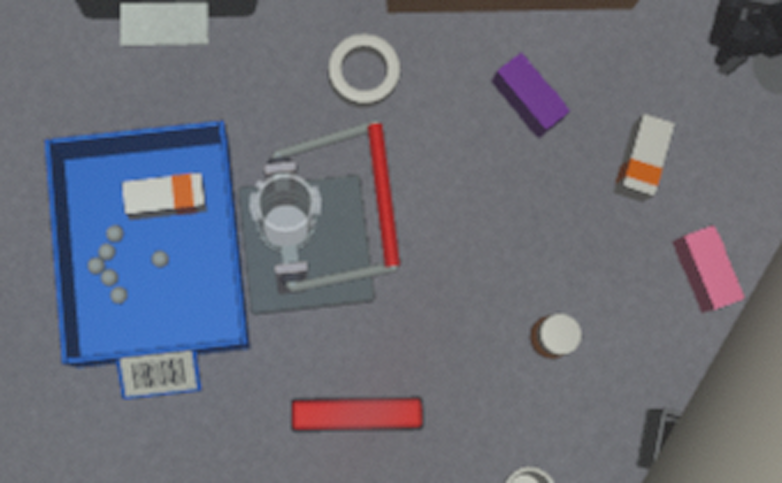

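Emit:
apply_moves(
  rows=[
    [3, 1, -40, 0, 0, 0, 0.4],
    [0, 0, -55, 0, 0, 0, 0.4],
    [0, 0, -55, 0, 0, 0, 0.4],
    [0, 0, -45, 0, 0, 0, 0.4],
    [0, 0, 0, 0, 0, 0, 0.4],
    [0, 0, 0, 0, 0, 0, 0.4],
  ],
)

```text
time: 35.25
ee_pos: [0.647, -0.311, 0.1076]
tcp_rot: [-180.0, 0.2, 161.3]
wrist_force: [0.5, -0.3, 1.1]
opening: 0.0515
```

```bash
python3 - <<'E'
from h import *
save("s13",camera("scene"),(220,260,340,400),4);save("t13",camera("top"),(400,100,560,260),3.6)
E
```

```text
(no output)
```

View pics/s13.png

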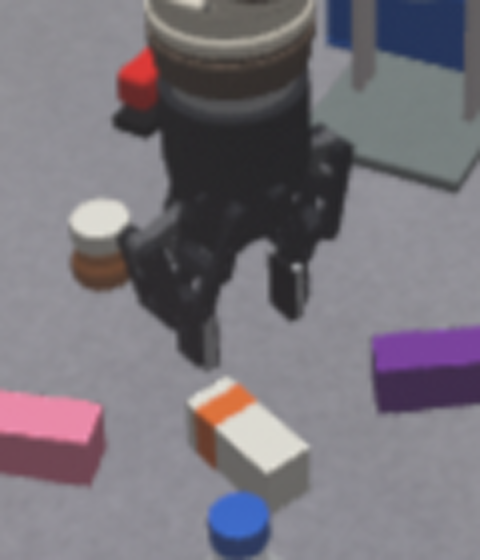

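View pics/t13.png

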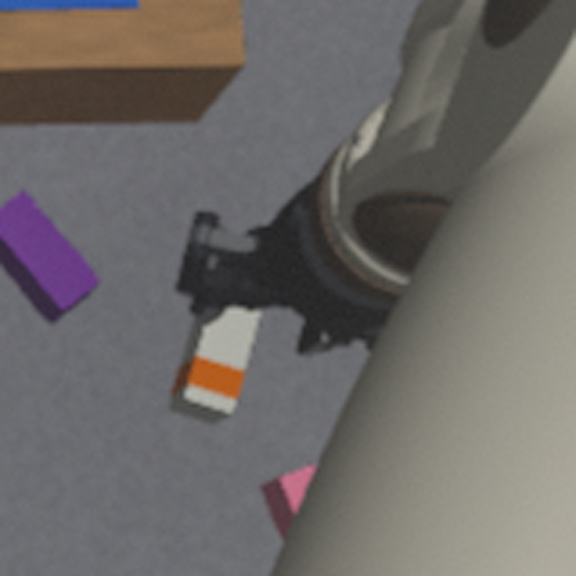

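Emit:
apply_moves(
  rows=[
    [-0.5, -3, -25, 0, 0, 0, 0.4],
    [0, 0, -28, 0, 0, 0, 0.4],
    [0, 0, -16, 0, 0, 0, 0.4],
    [0, 0, -8, 0, 0, 0, 0.4],
    [0, 0, 0, 0, 0, 0, 0.4],
    [0, 0, 0, 0, 0, 0, 0.55],
    [0, 0, 0, 0, 0, 0, 0.62],
    [0, 0, 0, 0, 0, 0, 0.65],
    [0, 0, 0, 0, 0, 0, 0.7],
    [0, 0, 0, 0, 0, 0, 0.7],
  ],
  grip_force=20,
)

```text
time: 36.6
ee_pos: [0.646, -0.3146, 0.0287]
tcp_rot: [-180.0, 0.1, 161.3]
wrist_force: [0.4, 0.6, 5.8]
opening: 0.0297
```

Emit:
apply_moves(
  rows=[
    [0, 0, 10, 0, 0, 0, 0.7],
    [0, 0, 40, 0, 0, 0, 0.7],
    [0, 0, 55, 0, 0, 0, 0.7],
    [0, 0, 55, 0, 0, 0, 0.7],
    [0, 0, 55, 0, 0, 0, 0.7],
    [0, 0, 57, 0, 0, 0, 0.7],
    [-11, 36, 0, 0, 0, 2, 0.7],
    [-11, 36, 0, 0, 0, 2, 0.7],
    [-11, 36, 0, 0, 0, 2, 0.7],
    [-11, 36, 0, 0, 0, 2, 0.7],
    [-11, 36, 0, 0, 0, 2, 0.7],
    [-11, 36, 0, 0, 0, 2, 0.7],
    [-11, 36, 0, 0, 0, 2, 0.7],
    [-11, 36, 0, 0, 0, 2, 0.7],
    [-10, 35, 0, 0, 0, 2, 0.7],
    [-10, 35, 0, 0, 0, 2, 0.7],
    [-10, 35, 0, 0, 0, 2, 0.7],
    [-10, 36, 0, 0, 0, 1.7, 0.7],
    [0, 0, 0, 0, 0, 0, 0.7],
  ],
)

```text
time: 38.98
ee_pos: [0.5168, 0.1164, 0.3003]
tcp_rot: [180.0, 0.0, -174.9]
wrist_force: [0.2, -0.8, 0.1]
opening: 0.0296
```

Emit:
apply_moves(
  rows=[
    [0, 0, -50, 0, 0, 0, 0.7],
    [0, 0, -55, 0, 0, 0, 0.7],
    [0, 0, -55, 0, 0, 0, 0.7],
    [0, 0, -50, 0, 0, 0, 0.7],
    [0, 0, -30, 0, 0, 0, 0.7],
    [0, 0, -12, 0, 0, 0, 0.7],
    [0, 0, -6, 0, 0, 0, 0.7],
    [0, 0, 0, 0, 0, 0, 0.7],
  ],
)

```text
time: 39.98
ee_pos: [0.5182, 0.1145, 0.0428]
tcp_rot: [180.0, 0.1, -175.1]
wrist_force: [0.1, 0.3, 0.4]
opening: 0.0296
```

Emit:
apply_moves(
  rows=[
    [0, 0, -5, 0, 0, 0, 0.7],
    [0, 0, -2.5, 0, 0, 0, 0.7],
    [0, 0, 0, 0, 0, 0, 0.7],
    [0, 0, 0, 0, 0, 0, 0.6],
    [0, 0, 0, 0, 0, 0, 0.57],
    [0, 0, 10, 0, 0, 0, 0.57],
    [0, 0, 40, 0, 0, 0, 0.57],
    [0, 0, 55, 0, 0, 0, 0.5],
    [0, 0, 55, 0, 0, 0, 0.4],
    [0, 0, 55, 0, 0, 0, 0.4],
    [0, 0, 50, 0, 0, 0, 0.4],
    [-30, -30, 0, 0, 0, 0, 0.4],
    [-30, -35, 0, 0, 0, 0, 0.4],
    [-30, -35, 0, 0, 0, 0, 0.4],
    [-20, -35, 0, 0, 0, 0, 0.4],
    [0, -35, 0, 0, 0, 0, 0.4],
    [0, 0, 0, 0, 0, 0, 0.4],
  ],
)

```text
time: 42.1
ee_pos: [0.4072, -0.0571, 0.3001]
tcp_rot: [-180.0, 0.1, -175.2]
wrist_force: [-0.4, -0.1, -0.2]
opening: 0.051
```

```bash
python3 - <<'E'
from h import *
save("s14",camera("scene"));t=camera("top");save("t14",t,(180,130,520,380),2.3)
save("t14b",t,(440,290,520,350),8)
E
```

```text
(no output)
```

View pics/s14.png

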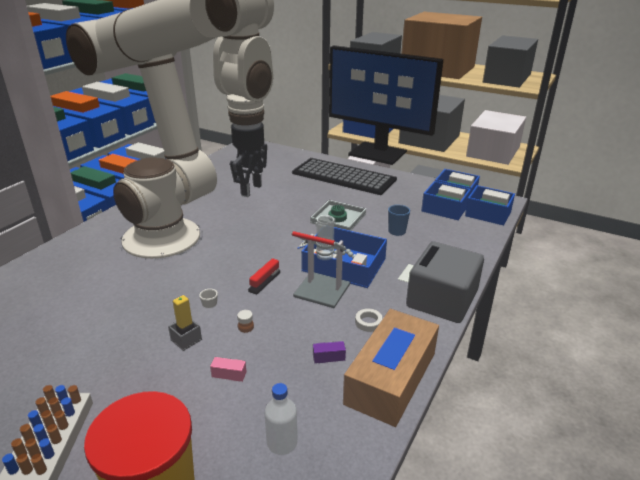

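View pics/t14.png

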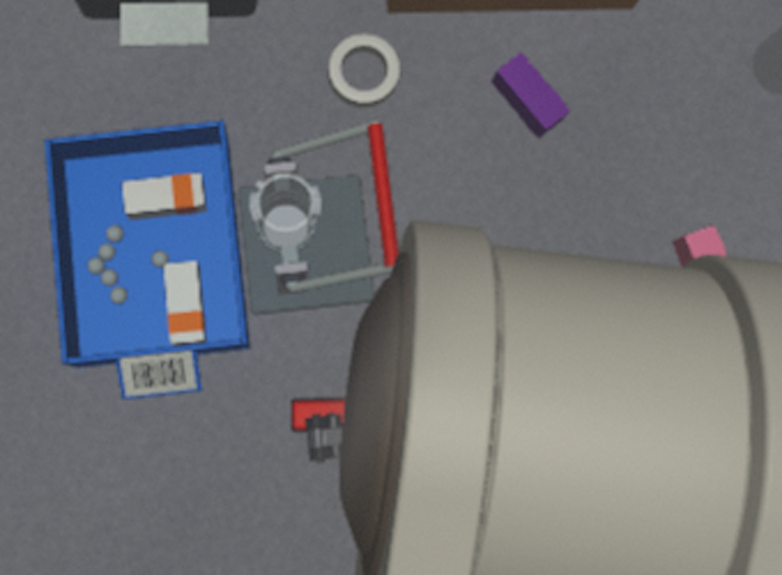

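View pics/t14b.png

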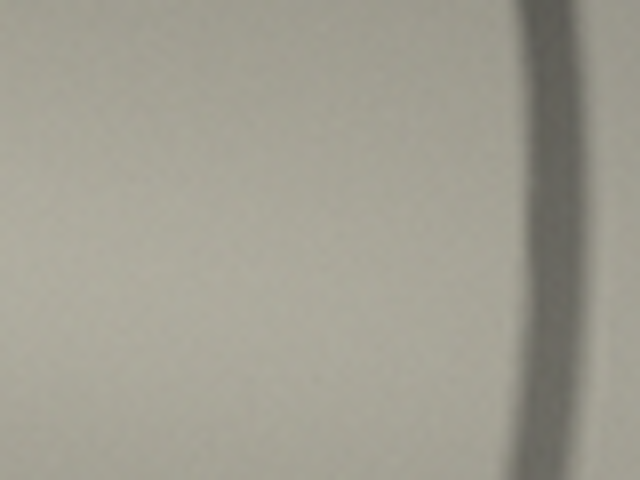

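```bash
python3 - <<'E'
from h import *
t=cv2.cvtColor(cv2.imread("pics/top0.png"),cv2.COLOR_BGR2RGB);save("t0b",t,(450,295,515,345),12)
s=cv2.cvtColor(cv2.imread("pics/scene0.png"),cv2.COLOR_BGR2RGB);save("s0b",s,(155,285,215,350),9)
E
```

```text
(no output)
```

View pics/t0b.png

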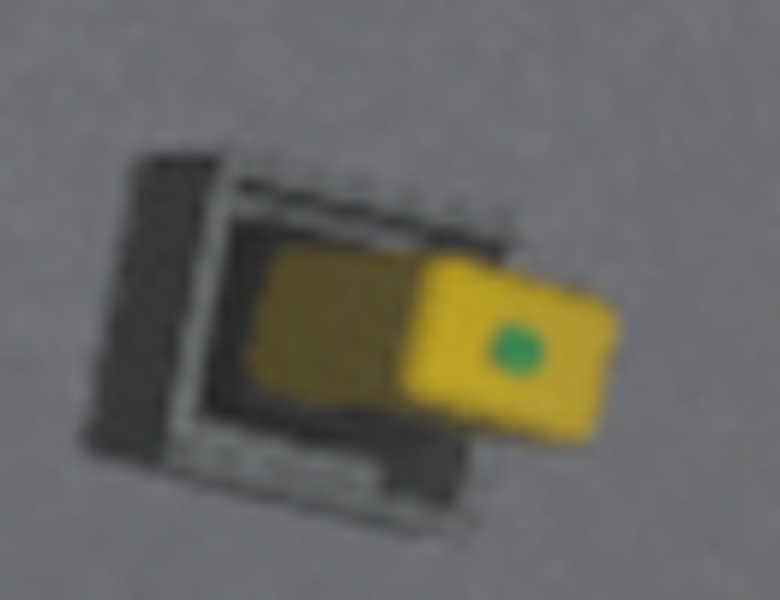

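View pics/s0b.png

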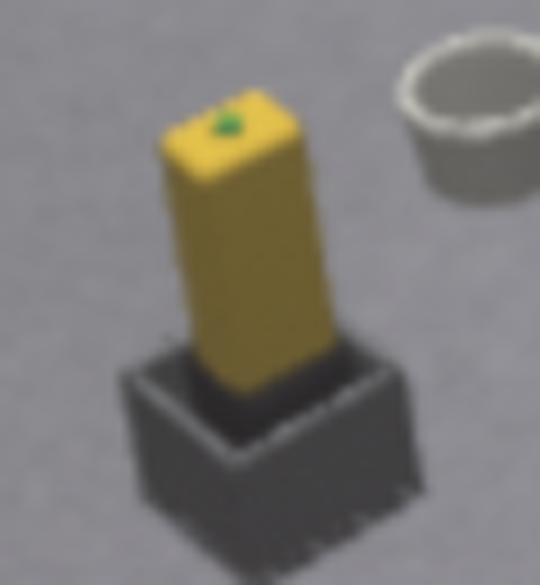

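```bash
python3 - <<'E'
from h import *
a=lambda x,y:(450+x/12,295+y/12)
for q,z in((((428,253),(617,308),(595,442),(403,394)),.123),(((225,160),(515,235),(470,530),(165,458)),.045)):
    P=[pl("top",*a(*x),z) for x in q];print(np.mean(P,0).round(4),[np.linalg.norm(P[i]-P[(i+1)%4]).round(4) for i in range(4)],[np.degrees(np.arctan2(*(P[(i+1)%4]-P[i])[[1,0]])).round(1) for i in range(4)])
print(pl("top",*a(518,350),.123))
q=proj("scene",pl("top",*a(518,350),.123));print(q,(q-[155,285])*9)
L=[np.array(pl("top",*( (180+x/4),(160+y/4)),.05)) for x,y in((204,503),(340,489),(349,558),(215,574))];print(np.mean(L,0))
E
```

```text
[ 0.3812 -0.324   0.123 ] [np.float64(0.03), np.float64(0.0208), np.float64(0.0301), np.float64(0.022)] [np.float64(-107.5), np.float64(165.8), np.float64(74.7), np.float64(-14.6)]
[ 0.3798 -0.326   0.045 ] [np.float64(0.0499), np.float64(0.0496), np.float64(0.0518), np.float64(0.0508)] [np.float64(-105.8), np.float64(166.6), np.float64(75.5), np.float64(-15.6)]
[ 0.3809951  -0.32507681  0.123     ]
[178.24699798 298.73320639] [209.22298181 123.59885754]
[0.45212225 0.13332307 0.05      ]
```

Emit:
apply_moves(
  rows=[
    [-3, -33, 0, 0, 0, -2.5, 0.35],
    [-3, -33, 0, 0, 0, -2.5, 0.35],
    [-3, -33, 0, 0, 0, -2.5, 0.35],
    [-3, -33, 0, 0, 0, -2.5, 0.35],
    [-3, -33, 0, 0, 0, -2.5, 0.35],
    [-3, -33, 0, 0, 0, -2.5, 0.35],
    [-3, -34, 0, 0, 0, -2.5, 0.35],
    [-4, -34, 0, 0, 0, -2.5, 0.35],
    [0, 0, -50, 0, 0, 0, 0.35],
    [0, 0, -50, 0, 0, 0, 0.35],
    [0, 0, -35, 0, 0, 0, 0.35],
    [0, 0, 0, 0, 0, 0, 0.35],
    [0, 0, 0, 0, 0, 0, 0.35],
  ],
)

```text
time: 43.82
ee_pos: [0.3835, -0.3213, 0.1661]
tcp_rot: [-180.0, 0.1, 165.0]
wrist_force: [-0.9, -0.7, 0.2]
opening: 0.0554
```

```bash
python3 - <<'E'
from h import *
save("s15",camera("scene"),(110,200,250,350),5);save("t15",camera("top"),(420,260,540,360),6)
E
```

```text
(no output)
```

View pics/s15.png

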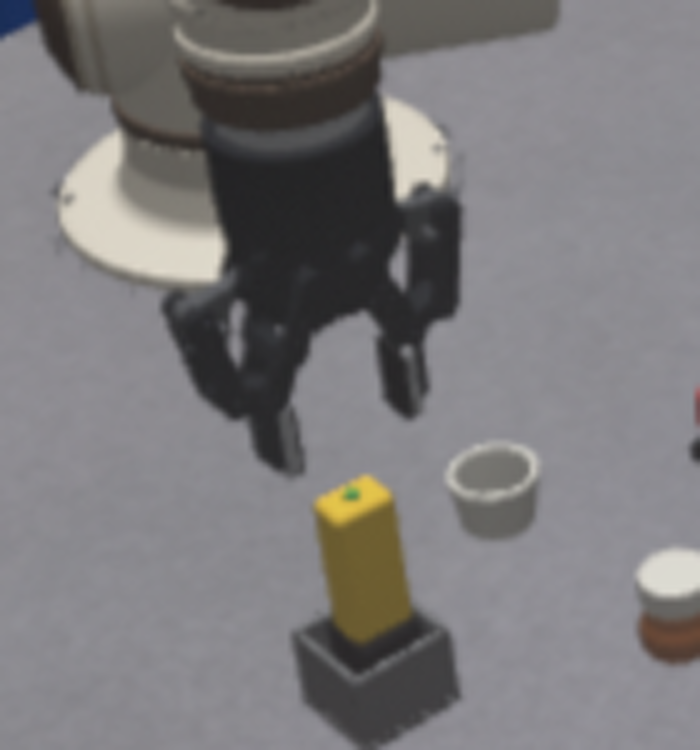

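View pics/t15.png

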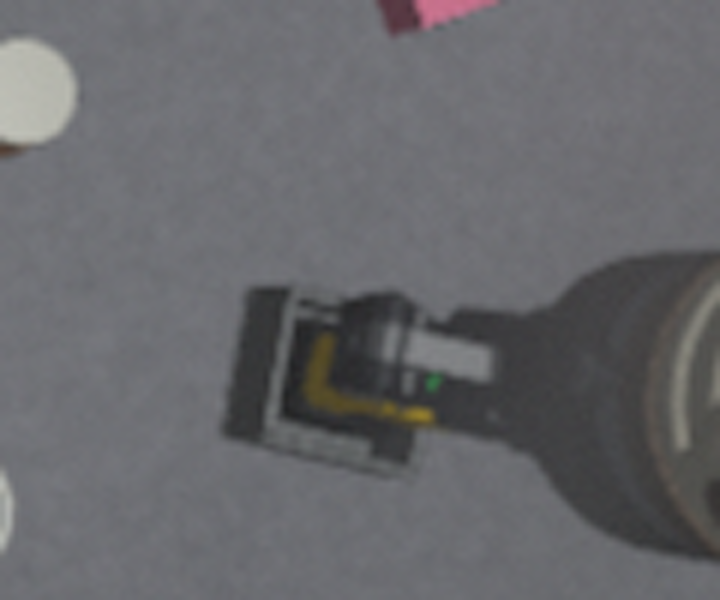

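Emit:
apply_moves(
  rows=[
    [0.5, -1.5, -30, 0, 0, 0, 0.35],
    [0, 0, -25, 0, 0, 0, 0.35],
    [0, 0, -14, 0, 0, 0, 0.35],
    [0, 0, 0, 0, 0, 0, 0.35],
    [0, 0, 0, 0, 0, 0, 0.5],
    [0, 0, 0, 0, 0, 0, 0.56],
    [0, 0, 0, 0, 0, 0, 0.58],
    [0, 0, 0, 0, 0, 0, 0.6],
    [0, 0, 0, 0, 0, 0, 0.6],
  ],
  grip_force=20,
)

```text
time: 45.05
ee_pos: [0.3832, -0.323, 0.0955]
tcp_rot: [-180.0, 0.0, 165.0]
wrist_force: [0.6, -0.5, -0.1]
opening: 0.0343
```

```bash
python3 - <<'E'
from h import *
save("s16",camera("scene"),(110,200,250,350),5)
E
```

```text
(no output)
```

View pics/s16.png

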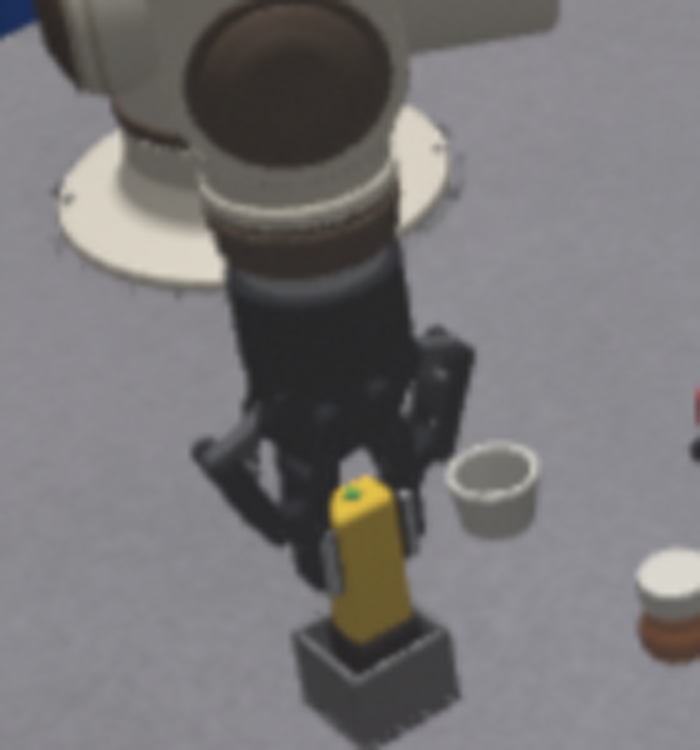

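Emit:
apply_moves(
  rows=[
    [0, 0, 0, 0, 0, 0, 0.65],
    [0, 0, 0, 0, 0, 0, 0.7],
    [0, 0, 0, 0, 0, 0, 0.7],
    [0, 0, 0, 0, 0, 0, 0.7],
  ],
  grip_force=40,
)

```text
time: 45.6
ee_pos: [0.3832, -0.3231, 0.0956]
tcp_rot: [-180.0, 0.0, 165.0]
wrist_force: [0.8, -1.9, 2.7]
opening: 0.0317
```

```bash
python3 - <<'E'
from h import *
o=get_obs();print(o['ee_pos'],o['tcp_rot'],o['wrist_force'],o['q'])
E
```

```text
[ 0.38321318 -0.32308691  0.09557602] [-1.79979844e+02  2.20341102e-02  1.64955342e+02] [ 0.81204023 -1.92890445  2.7370287 ] [-4.01294615e+01 -1.91204674e+00 -1.38493761e+01  7.80341693e+01
 -8.91347880e-03 -2.50848018e+01]
```

```bash
python3 - <<'E'
from h import *
for u,v in((303.6,243.4),(302,241)):print(tri((248.75,292.75),(u,v)))
for z in(.04,.05,.06,.07):print(z,(proj("scene",pl("top",248.75,292.75,z))))
s=camera("scene");save("s17",s,(260,200,400,300),5.5)
E
```

```text
(array([0.4491284 , 0.13289066, 0.0434251 ]), np.float64(0.007849187857733881))
(array([0.44721087, 0.1307012 , 0.05266253]), np.float64(0.011578267597272929))
0.04 [306.37299656 244.08805239]
0.05 [306.02075113 241.36419976]
0.06 [305.66580601 238.61947088]
0.07 [305.30813005 235.85362482]
```

View pics/s17.png

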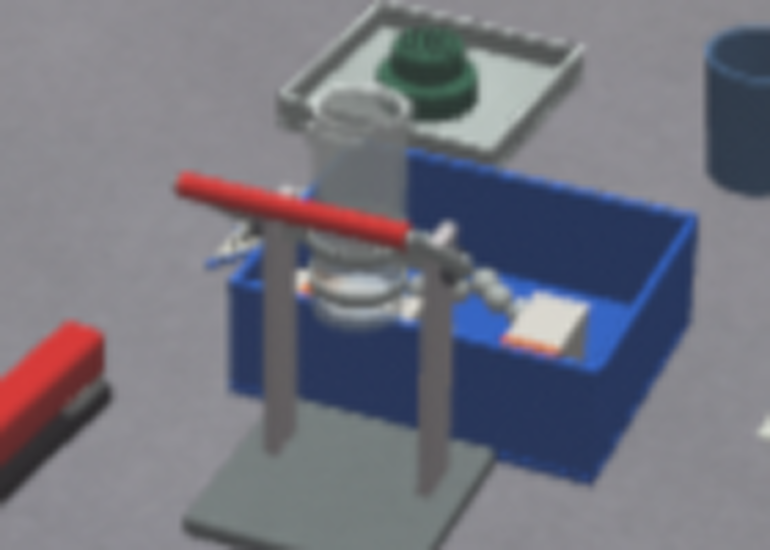

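Emit:
apply_moves(
  rows=[
    [0, 0, 8, 0, 0, 0, 0.7],
    [0, 0, 15, 0, 0, 0, 0.7],
    [0, 0, 25, 0, 0, 0, 0.7],
    [0, 0, 35, 0, 0, 0, 0.7],
    [0, 0, 40, 0, 0, 0, 0.7],
    [0, 0, 32, 0, 0, 0, 0.7],
    [0, 0, 0, 0, 0, 0, 0.7],
  ],
)

```text
time: 46.52
ee_pos: [0.3838, -0.3234, 0.2537]
tcp_rot: [-179.9, 0.2, 165.0]
wrist_force: [0.1, 0.1, -1.5]
opening: 0.0321
```

Emit:
apply_moves(
  rows=[
    [0, 38, 0, 0, 0, 0, 0.7],
    [0, 38, 0, 0, 0, 0, 0.7],
    [0, 38, 0, 0, 0, 0, 0.7],
    [0, 38, 0, 0, 0, 0, 0.7],
    [0, 38, 0, 0, 0, 0, 0.7],
    [0, 38, 0, 0, 0, 0, 0.7],
    [0, 38, 0, 0, 0, 0, 0.7],
    [0, 37, 0, 0.66, -7.5, 0, 0.7],
    [-1.5, 37, 0, 0.66, -7.5, 0, 0.7],
    [-1.5, 37, 0, 0.66, -7.5, 0, 0.7],
    [-1.5, 37, 0, 0.66, -7.5, 0, 0.7],
    [-1.2, 37, 0, 0, 0, 0, 0.7],
    [0, 0, -15, 0, 0, 0, 0.7],
    [0, 0, -15, 0, 0, 0, 0.7],
    [0, 0, 0, 0, 0, 0, 0.7],
    [0, 0, 0, 0, 0, 0, 0.7],
  ],
)

```text
time: 48.52
ee_pos: [0.3778, 0.1272, 0.2204]
tcp_rot: [168.8, 28.1, 162.0]
wrist_force: [0.8, 0.2, -1.5]
opening: 0.0319
```

```bash
python3 - <<'E'
from h import *
from scipy.spatial.transform import Rotation as R
o=get_obs();print(o['q'],o['ee_pos']);M=R.from_euler('xyz',o['tcp_rot'],degrees=True).as_matrix();print("tool z",M[:,2])
save("s18",camera("scene"),(180,100,400,300),3.6);save("t18",camera("top"),(180,160,380,340),4)
E
```

```text
[ 25.38260473 -46.15375274 -35.8817711   71.77228119 -10.11265638
  37.97111015] [0.37777632 0.12715633 0.22037004]
tool z [ 0.49966112  0.04272545 -0.86516663]
```

View pics/s18.png

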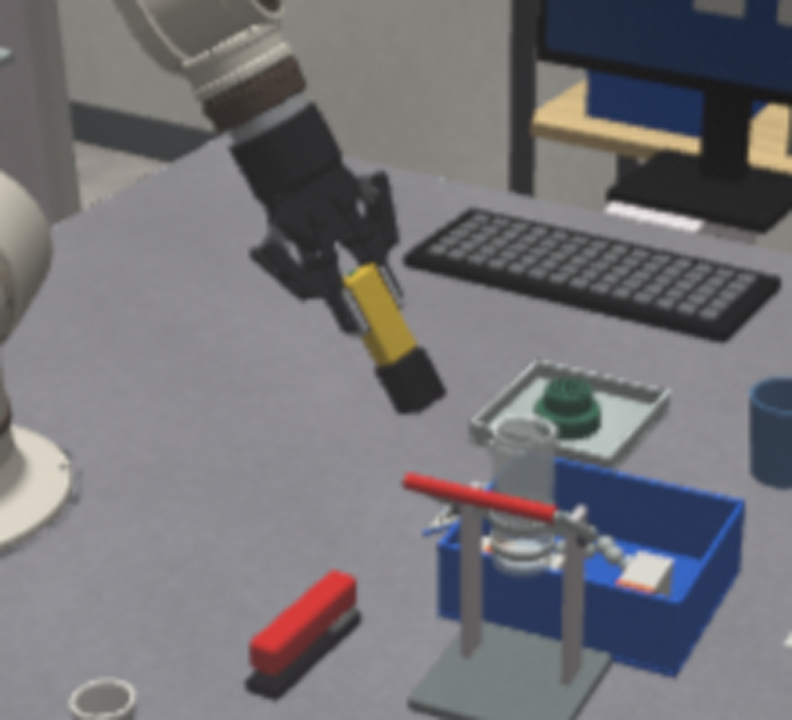

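View pics/t18.png

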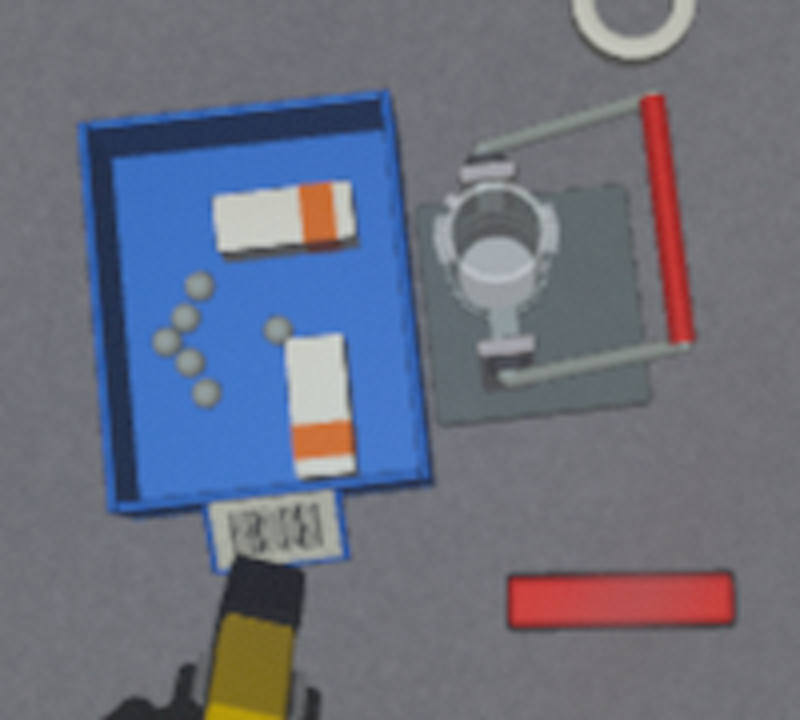

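```bash
python3 - <<'E'
from h import *
p=np.array([.37778,.12716,.22037]);t=np.array([.49966,.04273,-.86517])
for s in(-.0274,.0466,.0916):
    q=p+s*t;print(s,q.round(4),((proj("top",q)-[180,160])*4).round(),((proj("scene",q)-[180,100])*3.6).round())
E
```

```text
-0.0274 [0.3641 0.126  0.2441] [238. 736.] [349. 273.]
0.0466 [0.4011 0.1292 0.1801] [251. 638.] [393. 356.]
0.0916 [0.4235 0.1311 0.1411] [258. 586.] [420. 404.]
```

Emit:
apply_moves(
  rows=[
    [10, 1, 0, -0.35, 4, 0, 0.7],
    [9, 1, 0, -0.35, 4, 0, 0.7],
    [0, 0, -10, 0, 0, 0, 0.7],
    [0, 0, 0, 0, 0, 0, 0.7],
  ],
)

```text
time: 49.12
ee_pos: [0.3959, 0.1296, 0.209]
tcp_rot: [172.1, 20.6, 163.5]
wrist_force: [-0.9, -0.7, -1.2]
opening: 0.0321
```

```bash
python3 - <<'E'
from h import *
o=get_obs();print(o['q'],o['ee_pos'],o['tcp_rot'])
E
```

```text
[ 22.25728568 -35.59406209 -29.55449171  74.92621042  -6.42441692
  36.12806375] [0.39591668 0.12963125 0.20904214] [172.13412136  20.63955462 163.49628322]
```

Emit:
apply_moves(
  rows=[
    [-3, -0.5, -8, 0.13, -1.5, 0, 0.7],
    [-3, -0.5, -8, 0.13, -1.5, 0, 0.7],
    [0, 0, -5.5, 0, 0, 0, 0.7],
    [0, 0, 0, 0, 0, 0, 0.7],
    [0, 0, 0, 0, 0, 0, 0.7],
  ],
)

```text
time: 49.75
ee_pos: [0.3906, 0.1291, 0.1893]
tcp_rot: [170.8, 23.5, 163.0]
wrist_force: [0.3, 0.1, -1.3]
opening: 0.0315
```

```bash
python3 - <<'E'
from h import *
from scipy.spatial.transform import Rotation as R
o=get_obs();print(o['q'],o['ee_pos']);t=R.from_euler('xyz',o['tcp_rot'],degrees=True).as_matrix()[:,2];print("tool z",t)
n=np.array([-.498,-.044,.866]);L=np.array([.4536,.1343,.05]);f=o['ee_pos']+t*.1516;print("focus",f,"err",f-L,"ang rad",np.arccos(-t@n))
save("s19",camera("scene"),(180,100,400,300),3.6);save("t19",camera("top"),(180,200,330,340),5)
E
```

```text
[ 23.25143198 -40.07876077 -34.94825193  71.11811932  -7.62075596
  36.67336422] [0.39057616 0.12913362 0.18933636]
tool z [ 0.42293341  0.03738062 -0.90538943]
focus [0.45469286 0.13480053 0.05207933] err [0.00109286 0.00050053 0.00207933] ang rad 0.0856669321852356
```

View pics/s19.png

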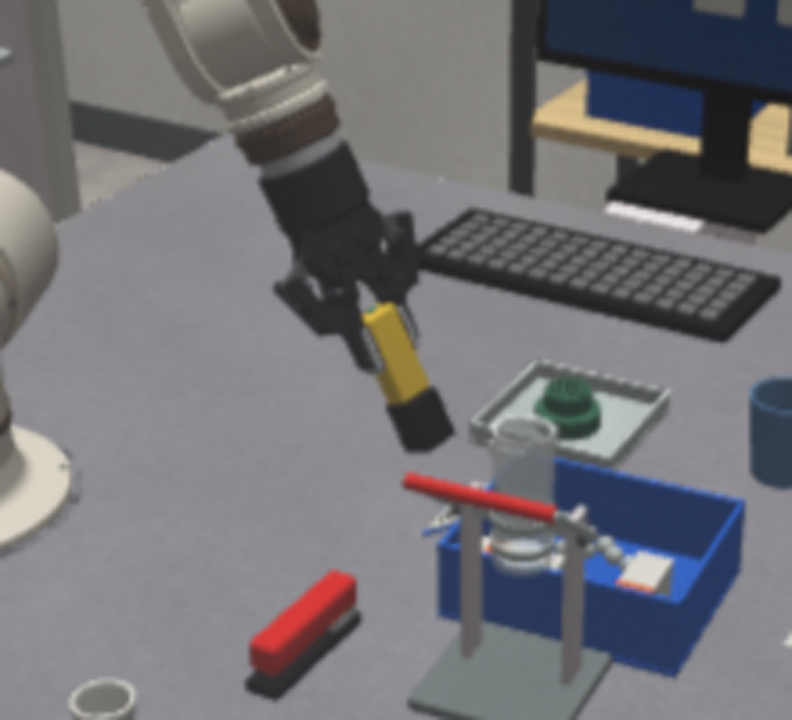

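View pics/t19.png

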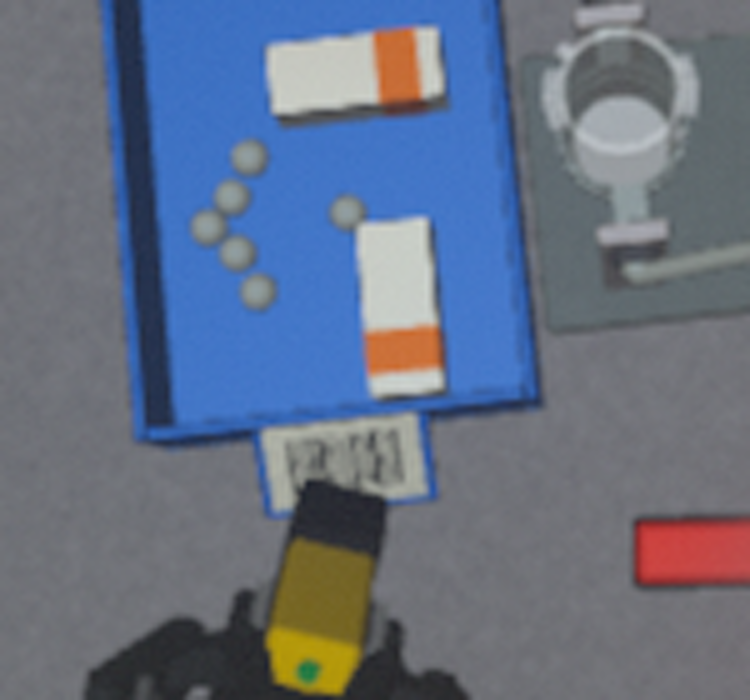

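Emit:
apply_moves(
  rows=[
    [0, 0, 0, 0, 0, 0, 0.7],
    [0, 0, 0, 0, 0, 0, 0.7],
    [0, 0, 0, 0, 0, 0, 0.7],
    [0, 0, 0, 0, 0, 0, 0.7],
    [0, 0, 0, 0, 0, 0, 0.7],
    [0, 0, 0, 0, 0, 0, 0.7],
    [0, 0, 0, 0, 0, 0, 0.7],
    [0, 0, 0, 0, 0, 0, 0.7],
    [0, 0, 0, 0, 0, 0, 0.7],
    [0, 0, 0, 0, 0, 0, 0.7],
    [0, 0, 0, 0, 0, 0, 0.7],
    [0, 0, 0, 0, 0, 0, 0.7],
    [0, 0, 0, 0, 0, 0, 0.7],
    [0, 0, 0, 0, 0, 0, 0.7],
    [0, 0, 0, 0, 0, 0, 0.7],
    [0, 0, 0, 0, 0, 0, 0.7],
  ],
)

```text
time: 51.85
ee_pos: [0.3904, 0.1291, 0.1889]
tcp_rot: [170.9, 23.5, 163.1]
wrist_force: [0.1, -0.2, -1.7]
opening: 0.0319
```

Emit:
apply_moves(
  rows=[
    [0, 0, 0, 0, 0, 0, 0.7],
    [0, 0, 0, 0, 0, 0, 0.7],
    [0, 0, 0, 0, 0, 0, 0.7],
    [0, 0, 0, 0, 0, 0, 0.7],
    [0, 0, 0, 0, 0, 0, 0.7],
    [0, 0, 0, 0, 0, 0, 0.7],
    [0, 0, 0, 0, 0, 0, 0.7],
    [0, 0, 0, 0, 0, 0, 0.7],
  ],
)

```text
time: 52.85
ee_pos: [0.3904, 0.1291, 0.1889]
tcp_rot: [170.9, 23.5, 163.1]
wrist_force: [0.7, 0.6, -1.0]
opening: 0.0323
```

Emit:
apply_moves(
  rows=[
    [0, 0, 30, 0, 0, 0, 0.7],
    [0, 0, 30, 0, 0, 0, 0.7],
    [0, -38, 10, -0.55, 6.25, 0, 0.7],
    [0, -38, 0, -0.55, 6.25, 0, 0.7],
    [0, -38, 0, -0.55, 6.25, 0, 0.7],
    [-1, -38, 0, -0.55, 6.25, 0, 0.7],
    [-1, -38, 0, 0, 0, 0, 0.7],
    [-1, -38, 0, 0, 0, 0, 0.7],
    [-1, -38, 0, 0, 0, 0, 0.7],
    [-1, -38, 0, 0, 0, 0, 0.7],
    [-1, -37, 0, 0, 0, 0, 0.7],
    [-1, -37, 0, 0, 0, 0, 0.7],
    [0, -37, 0, 0, 0, 0, 0.7],
    [0, -37, 0, 0, 0, 0, 0.7],
    [0, 0, 0, 0, 0, 0, 0.7],
    [0, 0, 0, 0, 0, 0, 0.7],
  ],
)

```text
time: 54.85
ee_pos: [0.3834, -0.3228, 0.2587]
tcp_rot: [180.0, -0.0, 164.9]
wrist_force: [0.4, -0.3, -0.2]
opening: 0.0314
```

```bash
python3 - <<'E'
from h import *
o=get_obs();print(o['ee_pos'],o['tcp_rot'])
save("s20",camera("scene"),(110,160,250,350),4);save("t20",camera("top"),(420,260,540,360),6)
E
```

```text
[ 0.38342295 -0.32280076  0.25871623] [ 1.79980649e+02 -2.13791514e-02  1.64935542e+02]
```

View pics/s20.png

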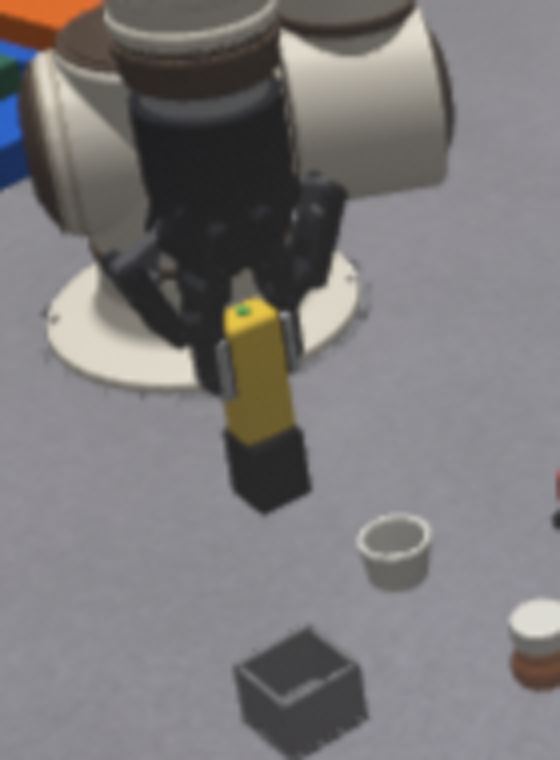

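View pics/t20.png

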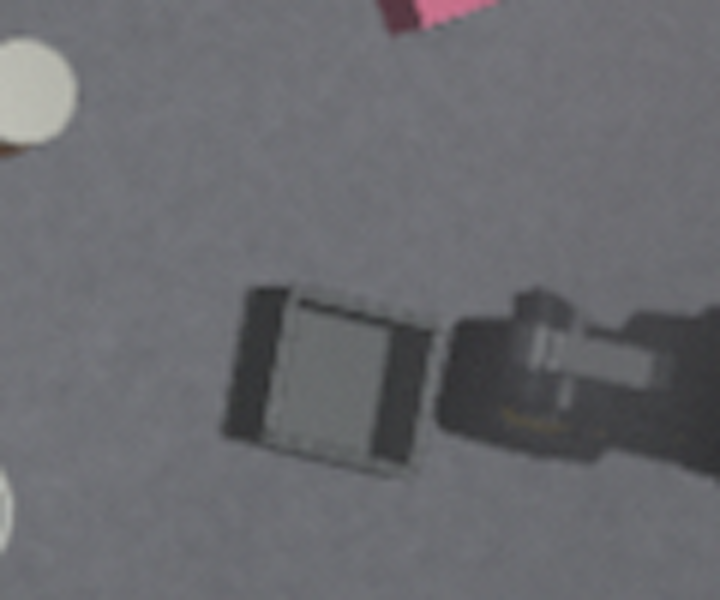

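Emit:
apply_moves(
  rows=[
    [0, 0, -35, 0, 0, 0, 0.7],
    [0, 0, -35, 0, 0, 0, 0.7],
    [0, 0, -28, 0, 0, 0, 0.7],
    [0, 0, 0, 0, 0, 0, 0.7],
    [0, -0.3, -12, 0, 0, 0, 0.7],
    [0, 0, -12, 0, 0, 0, 0.7],
    [0, 0, 0, 0, 0, 0, 0.7],
  ],
)

```text
time: 55.82
ee_pos: [0.3832, -0.323, 0.1362]
tcp_rot: [180.0, -0.1, 165.0]
wrist_force: [1.1, -0.7, -1.6]
opening: 0.0319
```

Emit:
apply_moves(
  rows=[
    [0, 0, -12, 0, 0, 0, 0.7],
    [0, 0, -12, 0, 0, 0, 0.7],
    [0, 0, -10, 0, 0, 0, 0.7],
    [0, 0, -4, 0, 0, 0, 0.7],
    [0, 0, 0, 0, 0, 0, 0.7],
  ],
)

```text
time: 56.45
ee_pos: [0.3833, -0.3231, 0.0986]
tcp_rot: [180.0, -0.0, 165.0]
wrist_force: [1.1, -0.1, -1.7]
opening: 0.0319
```

Emit:
apply_moves(
  rows=[
    [0, 0, -2, 0, 0, 0, 0.7],
    [0, 0, -1, 0, 0, 0, 0.7],
    [0, 0, 0, 0, 0, 0, 0.7],
  ],
)

```text
time: 56.82
ee_pos: [0.3835, -0.3232, 0.0959]
tcp_rot: [-180.0, 0.0, 165.0]
wrist_force: [0.0, 0.1, -1.3]
opening: 0.0319
```

Emit:
apply_moves(
  rows=[
    [0, 0, 0, 0, 0, 0, 0.6],
    [0, 0, 0, 0, 0, 0, 0.5],
    [0, 0, 0, 0, 0, 0, 0.4],
    [0, 0, 0, 0, 0, 0, 0.35],
    [0, 0, 15, 0, 0, 0, 0.35],
    [0, 0, 35, 0, 0, 0, 0.35],
    [0, 0, 50, 0, 0, 0, 0.35],
    [0, 0, 55, 0, 0, 0, 0.35],
    [0, 0, 45, 0, 0, 0, 0.35],
    [-20, 45, 0, 0, 0, 0, 0.35],
    [-20, 45, 0, 0, 0, 0, 0.35],
    [-10, 45, 0, 0, 0, 0, 0.35],
    [0, 45, 0, 0, 0, 0, 0.35],
    [0, 45, 0, 0, 0, 0, 0.35],
    [0, 45, 0, 0, 0, 0, 0.35],
    [0, 45, 0, 0, 0, 0, 0.35],
    [0, 45, 0, 0, 0, 0, 0.35],
    [0, 45, 0, 0, 0, 0, 0.35],
    [0, 0, 0, 0, 0, 0, 0.35],
  ],
)

```text
time: 59.2
ee_pos: [0.333, 0.0841, 0.2968]
tcp_rot: [180.0, 0.0, 165.3]
wrist_force: [0.1, -0.9, 0.6]
opening: 0.0557
```

```bash
python3 - <<'E'
from h import *
s=camera("scene");save("s21",s);t=camera("top");save("t21",t);save("s21b",s,(110,220,390,390),2.8)
E
```

```text
(no output)
```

View pics/s21b.png

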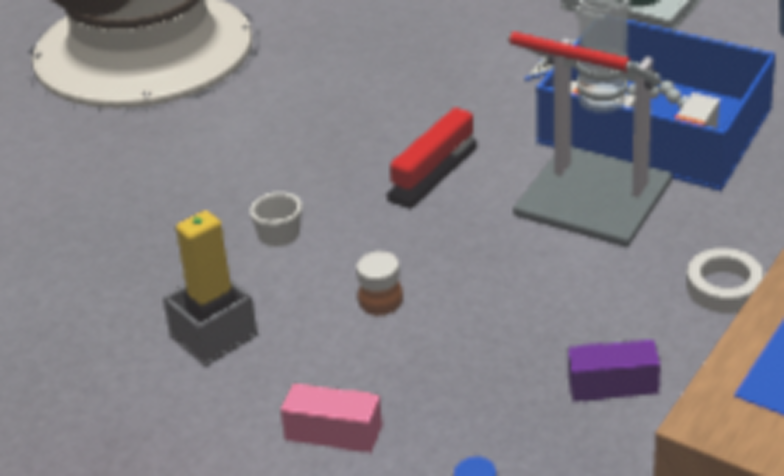

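View pics/t21.png

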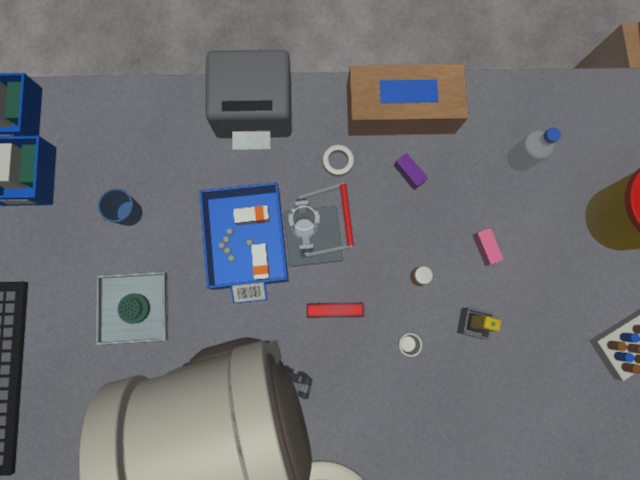

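View pics/s21.png

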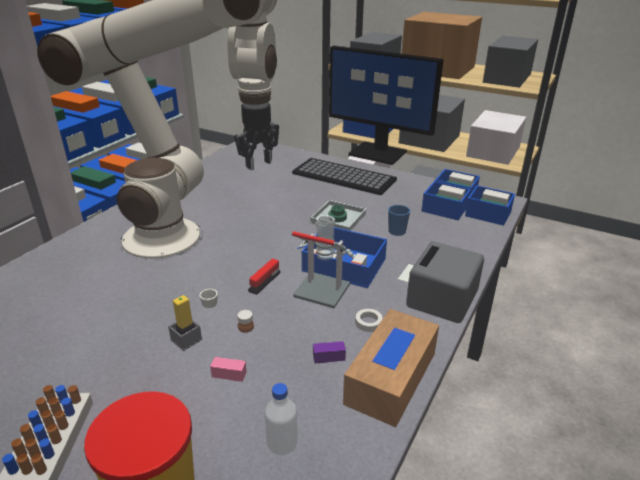

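```bash
python3 - <<'E'
from h import *
t=camera("top");save("t22",t,(220,270,280,310),12)
E
```

```text
(no output)
```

View pics/t22.png

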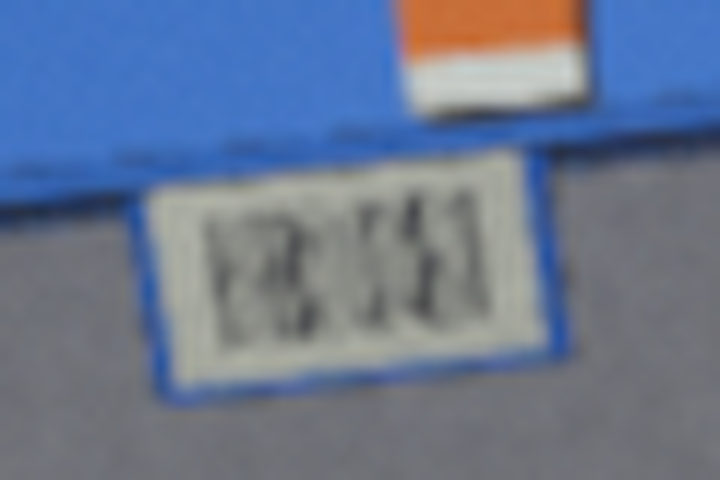

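```bash
python3 - <<'E'
from workcell import *
print(job_done())
E
```

```text
the job is handed in; nothing more can be done
None
```

The job is done and handed in at about 59 s on the robot's clock, with the arm clear of everything.

- **Cap:** I turned it about 80° anticlockwise, lifted it off and set it in the middle of the wash tray.
- **Pearls:** I tipped the jar by its bail to about 2.0 rad. All six pearls are visible in the bin, and the jar is empty and back upright against its stop.
- **Cartons:** Both white-and-orange cartons are in the bin. Only two were in the scene. They went in after the pearls and lie on the bin floor beside them, not on top of them.
- **Scan:** I held the scanner on the label for just over 3 s. By my calculation the reading point was about 2 mm from the label's centre and the scanner about 0.09 rad off square. I used 25° of tilt instead of 30° because a joint was near its limit.
- **Scanner:** It stands back in its holster.

The last pictures from both cameras agree with all this. Nothing else on the counter looked moved, and nothing landed outside the bin.

**Less certain:**
- The two cameras disagreed by about 4–5 mm. I worked between their readings and centred the cap grasp by feel.
- Nothing in the scene confirms that the scan was read. It rests on the calculated pose, with the label's height known only to within about 1 cm, which is well inside the allowed distance.

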